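Clamp the red-capped vial until the ratchet clicks

ROBOT

A 6-joint arm with a two-finger parallel gripper is mounted at the origin on a cart in front of the work surface, level with it; the furniture and walls round the work are solid. World frame = base frame: x ahead of the robot, y to its left, z up, the work surface at z = 0. Lengths are in mm, angles in rad, forces in N, time in s.
With the tool pointing down it reaches from about 425 to 925 mm from the base axis. Payload 12.5 kg.
Tool frame: the origin (TCP) lies at the very end of the fingers, on their centre line; the grasp point (between the pads) lies 19 mm behind it (arm.grasp_offset is the z of the grasp point in the tool frame, in mm); z points along the fingers, y is the line along which they close (so a half turn about z gives the same grasp; the last joint's range is limited). The gripper opens to 85 mm and grips with 20 to 120 N. Pads are 22 mm wide; open, the fingers measure 114 mm over their backs; the gripper's body (76 mm by 85 mm) begins 54 mm behind the grasp point. The pads swing forward as they close: fully open they stand 13 mm farther back than shut.
Start: joints at [0.999, 0.491, 1.559, -0, 1.092, -0.106], TCP at [280.699, 558.441, 204.427] pointing down, gripper open.
Joint ranges: [-3.1, 3.1], [-0.84, 2.19], [0.05, 2.79], [-1.13, 4.28], [0.06, 2.93], [-2.69, 2.69]. Speed limits (rad/s): [2.22, 2.22, 2.79, 3.14, 3.14, 3.14].

INTERFACE

Orientations are given as a unit quaternion [x, y, z, w].
In Python, from plant import sensors, viewer, workorder, arm gives the robot as it stands. The module is installed in compiled form; this text tells all that it offers.
- The arm moves only by the tool servo_tool, never from a script. Its argument "targets" is a list of rows, each an object of numbers: "tx", "ty", "tz": the shift along the tool's x, y, z in units of 0.25 m (1.0 is 0.25 m); "ax", "ay", "az": the turn, a rotation vector about the tool's x, y, z in units of 360 degrees (1.0 is 360 degrees). In form: [{"tx": .., "ty": .., "tz": .., "ax": .., "ay": .., "az": ..}, ...]. A call has 1 to 20 rows; each row is the pose to reach, as a shift and turn from the pose commanded when the call began, along the tool's axes at that moment, turning the shorter way round; what a row does not reach only later rows make up. A row lasts 1/12 s, in which the tool goes at most 41.7 mm and 7.16 degrees, less where a joint would pass 70% of its speed; a pose out of reach is approached as far as the arm can. A call with a number of a shift or a turn outside -1 to 1 is refused whole. A call with a gripper value outside its range is refused whole. "gripper" is the closure, from -1 (fully open) to 1 (shut), set as the call begins (left out, the last holds). The fingers move at their own pace and stop on an object; "newtons" is the grip in N (left out, the last holds). Time passes only in rows, so rows that repeat a pose let the fingers close. It gives the time, the measured TCP pose, the force, the opening and the grip force at its end, in the units of the state.
- sensors.state(): the state, without advancing time (a new reading comes with each control period).
- viewer.grab_frame(name): name is "side" or "top"; returns (picture, depth): 384x512x3 uint8, red, green, blue; 384x512 float32, mm along the optical axis (not along the pixel's ray), 0 where there is no reading.
- viewer.camera_info(name): a dict with "mtx" (3x3 intrinsics, pixels), "k1" (the pictures are not rectified: a ray, as slopes to the right and down, at radius r is drawn at 1 + k1 r^2 times it, then the intrinsics apply), "T" (4x4, takes a point from camera to world coordinates). Camera axes: x right, y up, looking along -z (the intrinsics and any distortion apply to the point x, -y, -z); pixel columns grow to the right and rows downward; lengths in mm; the calibration is good to about 2 mm. A picture is of the moment at which its call begins. camera_info takes no time and is no camera call.
- workorder.hand_in(): hands the job in; it is judged then, once.
The state is a dict: "t": time; "joint_pos": joint angles; "dq": joint speeds; "tau": joint torques, N m; "tcp_pos": TCP position; "eef_rot": TCP orientation; "force": force on the tool from outside, world axes, zero at the start; "moment": the same for the moment, N m; "width": finger opening in mm; "grip_force": force on a finger pad.
Only numpy, scipy, OpenCV 4.12 (cv2) and the standard library are available. Lean on these libraries where they do the work, as an engineer would, in place of code of your own. Each camera call takes 0.05 s, during which the arm holds its last target. There are 200 camera calls.

TASK

Take the red-capped vial out of the rack and stand it fully home in the round nest of the vial clamp, without pressing it down hard. Then clamp it: turn the clamp's black ratchet knob clockwise until the ratchet slips and clicks, and stop after the first click or the second, before a third, without squeezing the vial any harder than the ratchet does. Leave the vial upright and held in the clamp, keep it upright on the way, and leave the other two vials in the rack and the petri dishes where they are.

Things in the scene. Friction and masses are not known exactly. Their poses are not given: they have to be found in the camera images.
- red_vial: The vial to be clamped: glass screw-cap vial with a red cap, 66 mm tall, glass 17 mm in diameter, cap 17.6 mm in diameter over its top 12 mm, about 17 to 27 g. Origin: centre of its underside; z is its axis, upward. It starts upright in one of the rack's holes and may be gripped on cap and glass from 45 mm above its foot upward.
- blue_vial: Bystander: the same kind of vial with a blue cap, in the rack. Origin: centre of its underside.
- yellow_vial: Bystander: the same kind of vial with a yellow cap, in the rack. Origin: centre of its underside.
- rack: Blue vial rack, fixed, 40 x 151 x 52 mm; six holes (22 x 20 mm) in a row at y = -59, -35, -12, 12, 35, 59 mm in its frame. Origin: centre of its underside; z up. The vials stand on its 5 mm thick floor, tops 71 mm above the bench; its upper rails reach 46 mm, the two end walls 52 mm. Grip a vial across the row (along the rack's x).
- vial_clamp: Grey vial clamp, fixed, base 76 x 200 mm, long along its y axis. Origin: centre of its underside, z up. At y = +45 mm the white nest, behind it (y = 44 to 75) an aluminium V block 44 mm high, before it the blue-padded jaw, 43.5 mm high. At y = -55 the gearbox, 40 mm high, on it the steel drum (33 mm diameter, 42 to 56 mm above the bench) and the black ratchet knob.
- nest_seat (a point): Centre of the floor of the nest, 10 mm above the bench: here the foot of the vial must stand. The nest is a round hole 21 mm in diameter and 10 mm deep with a 2.5 mm chamfer; its rim is 20 mm above the bench. Axes as the clamp's. The jaw starts 5 to 19 mm short of gripping a vial here and closes along +y, 6 mm per rad of the knob, so the knob turns 1.0 to 3.4 rad before the ratchet slips.
- knob_grip (a point): On the axis of the black ratchet knob, 72.5 mm above the bench. A fluted upright cylinder, 25 mm in diameter, 56.5 to 84.5 mm above the bench; it turns without moving up or down. Clockwise from above advances the jaw against 0.09 N m of friction; with the vial gripped the ratchet slips at up to 0.19 N m, falling to about 0.12 over each click. The jaw stays tight when the knob is let go.
- ratchet_knob (a joint): How far the ratchet has slipped: angle of the knob against the drum below it, rad, 0 at the start, growing clockwise. It stays near 0 while the knob drives the drum. Ten detents, 0.628 rad apart: the first click (ball over the bump) comes at 0.31, the second at 0.94, the third at 1.57; between clicks it rests easiest at 0.63 and 1.26. It may stop anywhere.
- dish_small: Bystander: loose covered petri dish, 60 mm in diameter, 14 mm high. Origin: centre of its underside.
- dish_large: Bystander: loose covered petri dish, 90 mm in diameter, 14 mm high. Origin: centre of its underside.
- nest: White nest plate of the clamp, 44 x 34 mm, with the round hole for the vial's foot. Origin 2 mm below point nest_seat.
Mind the look-alikes: they are no part of the job. What is shaped like the red_vial but green or orange is not meant.

How it is judged (in metres and radians):
On the way, in this order (a step that is already met when the one before it is completed fails the run):
1. the red vial stands seated in the nest, before any click (horizontal distance between red_vial and nest_seat below 0.004 m and z of red_vial in the frame of nest_seat below 0.003 m and angle between red_vial's own z axis and vertical below 0.09 rad and value of joint ratchet_knob below 0.4 rad), for 0.2 s.
2. the ratchet slips and clicks while the jaw squeezes the seated vial (horizontal distance between red_vial and nest_seat below 0.004 m and z of red_vial in the frame of nest_seat below 0.003 m and angle between red_vial's own z axis and vertical below 0.09 rad and value of joint ratchet_knob above 0.4 rad and contact force between vial_clamp and red_vial above 8 N), for 0.1 s.
At the end, for the whole second after the job is handed in: The red vial stands in the nest within 4 mm of its centre, its foot within 3 mm of the floor, upright within 5 degrees and at rest; the clamp squeezes it with more than 3 N a side (6 N over all contacts); the ratchet has slipped one or two clicks (0.4 to 1.5 rad) (horizontal distance between red_vial and nest_seat below 0.004 m and z of red_vial in the frame of nest_seat below 0.003 m and angle between red_vial's own z axis and vertical below 0.09 rad and contact force between vial_clamp and red_vial above 6 N and value of joint ratchet_knob between 0.4 and 1.5 rad and linear speed of red_vial below 0.02 m/s); the robot touches nothing.
It fails at once if the clamp squeezes the vial with more than 30 N a side (60 N over all its contacts) (contact force between vial_clamp and red_vial above 60 N).
It fails at once if the vial is pressed on the nest with more than 45 N (over all its contacts) (contact force between nest and red_vial above 45 N).
It fails at once if the ratchet has slipped more than two clicks (1.5 rad) (value of joint ratchet_knob above 1.5 rad).
It fails at once if the red vial tips by more than 30 degrees (angle between red_vial's own z axis and vertical above 0.52 rad).
It fails at once if another vial leaves its place in the rack (25 mm), or a petri dish is moved by more than 20 mm (distance of any of blue_vial, yellow_vial from where it was at the start of the episode above 0.025 m or distance of any of dish_small, dish_large from where it was at the start of the episode above 0.02 m).
It also fails if it takes over 61 s, if anything falls off the work surface, if the arm or the gripper's body presses on something with over 40 N, if the wrist force passes 120 N, or if a joint passes its speed limit or range.

## Working session

There is one attempt and no reset: what is moved stays moved. The work goes in short steps, Python scripts to look and compute and a tool call to move; the robot and the scene stay as the last step left them, time stands still between calls to the robot, and variables do not carry over. Pictures are saved under pics/ and viewed, at most 10 in all, crops included, and the job is handed in when it is done.

Besides the shell and the picture viewer there is one more tool, called after "Emit:" as name(argument=value, ...), one argument or row to a line, values as JSON. servo_tool: Moves the arm, as the interface text tells. Its arguments: {"type":"object","properties":{"targets":{"type":"array"},"gripper":{"type":"number"},"newtons":{"type":"number"}},"required":["targets"]}

```bash
mkdir -p pics; cat > h.py <<'E'
import numpy as np, cv2
from scipy.spatial.transform import Rotation as R
from plant import sensors, viewer, workorder, arm
def grab(n):
    p,d=viewer.grab_frame(n); return p,d,viewer.camera_info(n)
def rays(uv,ci):
    k=np.array(ci['mtx']); uv=np.atleast_2d(uv).astype(float)
    s=(uv-[k[0,2],k[1,2]])/[k[0,0],k[1,1]]
    q=s.copy()
    for _ in range(20): q=s/(1+ci['k1']*(q**2).sum(1,keepdims=True))
    d=np.c_[q[:,0],-q[:,1],-np.ones(len(q))]
    T=np.array(ci['T']); return T[:3,3],d@T[:3,:3].T
def onz(uv,z,ci):
    o,d=rays(uv,ci); return o+d*((z-o[2])/d[:,2])[:,None]
def pts(uv,depth,ci):
    o,d=rays(uv,ci); uv=np.atleast_2d(uv).astype(int)
    return o+d*depth[uv[:,1],uv[:,0]][:,None]
E
python3 - <<'E'
from h import *
s=sensors.state(); print({k:np.round(v,3) for k,v in s.items()}, arm.grasp_offset)
ims=[]
for n in('top','side'):
    p,d,c=grab(n); np.savez(f'/tmp/{n}.npz',p=p,d=d); print(n,np.round(c['T'],3),c['mtx'],c['k1'])
    cv2.imwrite(f'pics/{n}0.png',cv2.resize(p[:,:,::-1],None,fx=1.5,fy=1.5))
E
```

```text
{'t': np.float64(0.0), 'joint_pos': array([ 0.999,  0.492,  1.559, -0.   ,  1.092, -0.106]), 'dq': array([-0.002, -0.001,  0.001, -0.   , -0.   ,  0.   ]), 'tau': array([ 1.0000e-03, -6.1845e+01, -2.6160e+01, -0.0000e+00,  4.0000e-03,
       -0.0000e+00]), 'tcp_pos': array([280.552, 558.186, 203.816]), 'eef_rot': array([ 0.231,  0.973, -0.001, -0.   ]), 'force': array([ 1.15 ,  1.135, -0.032]), 'moment': array([0.007, 0.028, 0.006]), 'grip_force': np.float64(0.0), 'width': np.float64(85.383)} -18.700000000000003
top [[-2.300000e-02  9.820000e-01 -1.890000e-01  3.142970e+02]
 [-9.990000e-01 -1.800000e-02  3.000000e-02  9.466700e+01]
 [ 2.600000e-02  1.900000e-01  9.820000e-01  1.175061e+03]
 [ 0.000000e+00  0.000000e+00  0.000000e+00  1.000000e+00]] [[421.18564509   0.         254.48397257]
 [  0.         421.18564509 188.44694412]
 [  0.           0.           1.        ]] 0.016333551972065766
side [[-9.99000e-01  3.00000e-02 -1.50000e-02  5.31227e+02]
 [-2.90000e-02 -5.61000e-01  8.27000e-01  8.39997e+02]
 [ 1.60000e-02  8.27000e-01  5.62000e-01  5.96099e+02]
 [ 0.00000e+00  0.00000e+00  0.00000e+00  1.00000e+00]] [[466.77000321   0.         257.17048237]
 [  0.         466.77000321 190.05716191]
 [  0.           0.           1.        ]] -0.10031826765910691
```

View pics/top0.png

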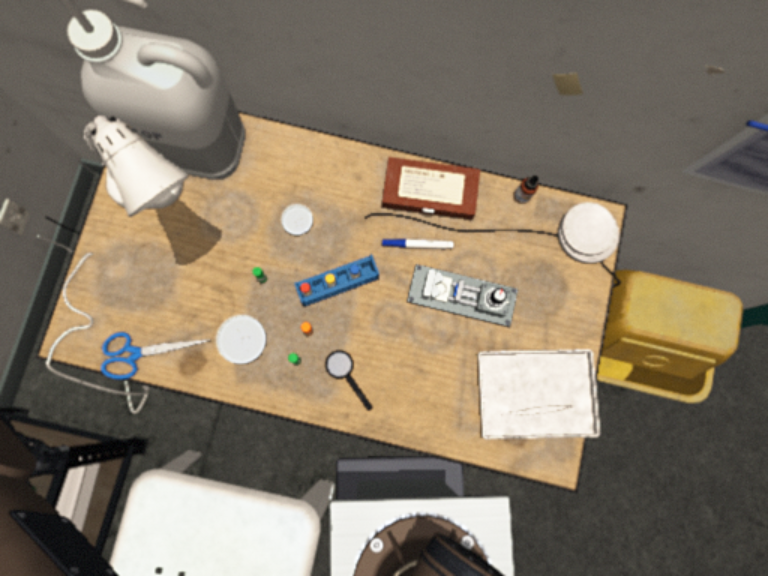

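View pics/side0.png

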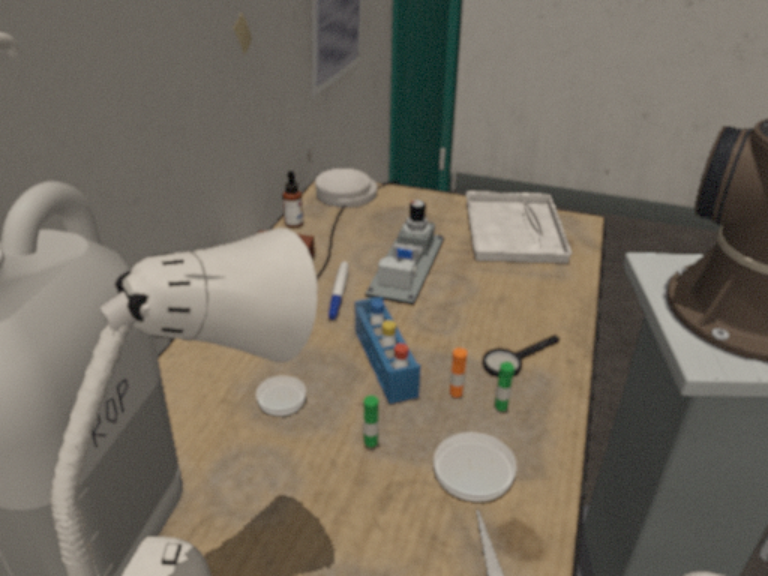

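The side view shows the red cap at (401,352), yellow at (389,328) and blue at (377,305), all in the rack. In the top view (1.5x), red is at (305,288), yellow at (330,279) and blue at (354,270). Possible confusions for the target are the loose orange vial at top (306,328), the loose green ones at (258,273) and (293,358), and the brown box at (430,187). I choose the red cap in the rack at top (305,288). The clamp knob is at top (497,296), with the nest end near (440,287).

```bash
python3 - <<'E'
from h import *
D={}
for n in('top','side'):
    z=np.load(f'/tmp/{n}.npz'); D[n]=(z['p'],z['d'],viewer.camera_info(n))
p,d,c=D['top']; hsv=cv2.cvtColor(p,cv2.COLOR_RGB2HSV); 
def blobs(n,lo,hi,roi,a=4):
    p=D[n][0]; h=cv2.cvtColor(p,cv2.COLOR_RGB2HSV)
    m=cv2.inRange(h,lo,hi); r=np.zeros_like(m); x0,y0,x1,y1=roi; r[y0:y1,x0:x1]=m[y0:y1,x0:x1]
    k,l,s,ce=cv2.connectedComponentsWithStats(r); return r,[(s[i],ce[i]) for i in range(1,k) if s[i][4]>=a]
for n,roi in(('top',(190,165,260,205)),('side',(230,195,285,250))):
    for nm,lo,hi in(('red',(0,140,90),(5,255,255)),('red2',(172,140,90),(180,255,255)),('yel',(20,130,130),(32,255,255))):
        for s,ce in blobs(n,lo,hi,roi)[1]: print(n,nm,s,ce.round(1),onz(ce,71 if n=='top' else 65,D[n][2]).round(1),pts(ce.round(),D[n][1],D[n][2]).round(1))
# rack in top: blue mask
m,b=blobs('top',(98,120,60),(118,255,255),(190,165,260,205),20)
ys,xs=np.nonzero(m); q=pts(np.c_[xs,ys],d,c); k=(q[:,2]>38)&(q[:,2]<60); print(k.sum())
r=cv2.minAreaRect(q[k][:,:2].astype(np.float32)); print('rack',r,np.median(q[k],0))
# clamp
ys,xs=np.mgrid[170:225,262:355]; uv=np.c_[xs.ravel(),ys.ravel()]; q=pts(uv,d,c); hs=hsv[uv[:,1],uv[:,0]]
k=(hs[:,1]<75)&(q[:,2]>-5)
mm=np.zeros(p.shape[:2],np.uint8); mm[uv[k][:,1],uv[k][:,0]]=255
mm=cv2.morphologyEx(mm,cv2.MORPH_OPEN,np.ones((3,3)))
cs,_=cv2.findContours(mm,0,2); cb=max(cs,key=cv2.contourArea)[:,0]
print('base',cv2.minAreaRect(onz(cb,8,c)[:,:2].astype(np.float32)))
for lo,hi in((36,50),(50,70),(76,92)):
    k=(q[:,2]>lo)&(q[:,2]<hi); print(lo,hi,k.sum(),q[k].mean(0).round(1),cv2.minAreaRect(q[k][:,:2].astype(np.float32)))
k=hs[:,2]<60; kk=k&(q[:,2]>70); print('knob',uv[kk].mean(0),onz(uv[kk].mean(0),84.5,c),kk.sum())
cr=cv2.resize(p[165:225,190:360,::-1],None,fx=4.5,fy=4.5,interpolation=2); ps,ds,cs_=D['side']
cr2=cv2.resize(ps[125:270,230:310,::-1],None,fx=2.2,fy=2.2,interpolation=2)
o=np.zeros((cr.shape[0]+cr2.shape[0],cr.shape[1],3),np.uint8); o[:270]=cr; o[270:,:cr2.shape[1]]=cr2
cv2.imwrite('pics/crop.png',o)
E
```

```text
top red [200 189   7   6  26] [202.8 191.6] [[520.8 198.2  71. ]] [[519.8 197.8  70.4]]
top yel [217 183   6   6  31] [219.6 185.5] [[536.7 153.7  71. ]] [[537.5 152.4  72.8]]
side red [263 230   9   9  49] [267.1 233.9] [[523.3 196.1  65. ]] [[523.6 203.8  71.1]]
side yel [255 215   9   6  37] [258.9 217. ] [[539.2 147.4  65. ]] [[538.9 156.3  71.8]]
366
rack ((540.6068115234375, 142.1805877685547), (39.27309036254883, 147.1675567626953), 19.68337059020996) [539.29488867 140.21452129  45.98619121]
base ((513.947021484375, -92.33863830566406), (201.2467498779297, 77.72586822509766), 75.07257843017578)
36 50 431 [512.2 -91.2  41.6] ((512.4022216796875, -95.58988952636719), (157.07858276367188, 49.700252532958984), 74.99238586425781)
50 70 44 [ 493.6 -138.6   57.7] ((495.0487060546875, -140.6113739013672), (30.79213523864746, 18.75868797302246), 39.283485412597656)
76 92 76 [ 499.  -144.6   84.1] ((498.4790344238281, -145.4286651611328), (24.532136917114258, 23.257156372070312), 46.64672088623047)
knob [328.88888889 199.55555556] [[ 490.92847496 -134.34231699   84.5       ]] 18
```

View pics/crop.png

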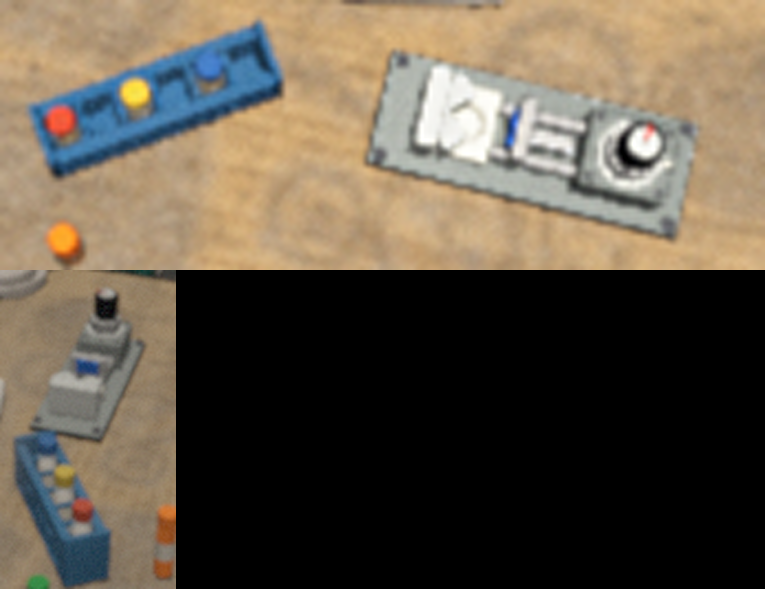

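The crop confirms that the red cap sits in the rack's end hole. The nest is the white plate left of the blue jaw, and the knob has a red mark at its top right. The fits agree: the rack centre plus 59 mm gives (520.7, 197.8) against (520.8, 198.2) for the cap, and the knob is (499.8, -145.5) against (498.5, -145.4).

```bash
cat >> h.py <<'E'
def go(x,y,z,yaw):
    s=sensors.state(); A=R.from_quat(s['eef_rot']); a=np.radians(yaw)
    yt=np.array([np.cos(a),np.sin(a),0]); cand=[]
    for sg in(1,-1):
        Y=yt*sg; Z=np.array([0,0,-1.]); B=R.from_matrix(np.c_[np.cross(Y,Z),Y,Z]); cand.append((A.inv()*B).as_rotvec())
    t=A.inv().apply(np.array([x,y,z])-s['tcp_pos'])/250
    print('t',round(float(s['t']),2),'tcp',s['tcp_pos'].round(1),'q6',s['joint_pos'][5].round(2),'txyz',t.round(4),'rot',[(v/2/np.pi).round(4) for v in cand],'F',s['force'].round(1),'M',s['moment'].round(3))
E
python3 -c "
from h import *
go(520.7,197.8,120,19.7)"
```

```text
t 0.1 tcp [280.6 558.2 203.9] q6 -0.11 txyz [-1.5058 -0.8564  0.3362] rot [array([-0.0002,  0.    ,  0.1211]), array([-1.000e-04, -2.000e-04, -3.789e-01])] F [0.1 0.2 0.2] M [0.012 0.01  0.009]
```

Emit:
servo_tool(
  targets=[
    {"tx":-0.9,"ty":-0.51,"tz":0.1,"az":0.12},
    {"tx":-0.9,"ty":-0.51,"tz":0.1,"az":0.12},
    {"tx":-0.9,"ty":-0.51,"tz":0.1,"az":0.12},
    {"tx":-0.9,"ty":-0.51,"tz":0.1,"az":0.12},
    {"tx":-0.9,"ty":-0.51,"tz":0.1,"az":0.12},
    {"tx":-0.9,"ty":-0.51,"tz":0.1,"az":0.12},
    {"tx":-0.9,"ty":-0.51,"tz":0.1,"az":0.12},
    {"tx":-0.9,"ty":-0.51,"tz":0.1,"az":0.12},
    {"tx":-0.9,"ty":-0.51,"tz":0.1,"az":0.12},
  ],
  gripper=-0.4,
  newtons=30,
)

```text
invalid input at $.targets[0]: expected keys tx, ty, tz, ax, ay, az
```

```bash
python3 -c "
from h import *
go(520.7,197.8,120,19.7)"
```

```text
t 0.1 tcp [280.6 558.2 203.9] q6 -0.11 txyz [-1.5058 -0.8564  0.3362] rot [array([-0.0002,  0.    ,  0.1211]), array([-1.000e-04, -2.000e-04, -3.789e-01])] F [0.1 0.2 0.2] M [0.012 0.01  0.009]
```

Emit:
servo_tool(
  targets=[
    {"tx":-0.9,"ty":-0.51,"tz":0.1,"ax":0,"ay":0,"az":0.121},
    {"tx":-0.9,"ty":-0.51,"tz":0.1,"ax":0,"ay":0,"az":0.121},
    {"tx":-0.9,"ty":-0.51,"tz":0.1,"ax":0,"ay":0,"az":0.121},
    {"tx":-0.9,"ty":-0.51,"tz":0.1,"ax":0,"ay":0,"az":0.121},
    {"tx":-0.9,"ty":-0.51,"tz":0.1,"ax":0,"ay":0,"az":0.121},
    {"tx":-0.9,"ty":-0.51,"tz":0.1,"ax":0,"ay":0,"az":0.121},
    {"tx":-0.9,"ty":-0.51,"tz":0.1,"ax":0,"ay":0,"az":0.121},
    {"tx":-0.9,"ty":-0.51,"tz":0.1,"ax":0,"ay":0,"az":0.121},
    {"tx":-0.9,"ty":-0.51,"tz":0.1,"ax":0,"ay":0,"az":0.121},
  ],
  gripper=-0.4,
  newtons=30,
)

```text
t: 0.85
tcp_pos: [424.6, 343.3, 179.3]
eef_rot: [0.575, 0.818, -0.0, -0.0]
force: [-1.3, 0.2, 0.7]
width: 59.3
grip_force: 0.0
```

```bash
python3 -c "
from h import *
go(520.7,197.8,120,19.7)"
```

```text
t 0.85 tcp [424.6 343.3 179.3] q6 0.21 txyz [-0.6776  0.1654  0.237 ] rot [array([-0.0001, -0.    ,  0.0001]), array([ 0.000e+00, -1.000e-04, -4.999e-01])] F [-1.3  0.2  0.7] M [ 0.037  0.009 -0.014]
```

Emit:
servo_tool(
  targets=[
    {"tx":-0.678,"ty":0.166,"tz":0.237,"ax":0,"ay":0,"az":0},
    {"tx":-0.678,"ty":0.166,"tz":0.237,"ax":0,"ay":0,"az":0},
    {"tx":-0.678,"ty":0.166,"tz":0.237,"ax":0,"ay":0,"az":0},
    {"tx":-0.678,"ty":0.166,"tz":0.237,"ax":0,"ay":0,"az":0},
    {"tx":-0.678,"ty":0.166,"tz":0.237,"ax":0,"ay":0,"az":0},
    {"tx":-0.678,"ty":0.166,"tz":0.237,"ax":0,"ay":0,"az":0},
    {"tx":-0.678,"ty":0.166,"tz":0.237,"ax":0,"ay":0,"az":0},
  ],
)

```text
t: 1.43
tcp_pos: [520.5, 198.8, 119.8]
eef_rot: [0.575, 0.818, -0.0, -0.0]
force: [-0.2, 0.2, 0.3]
width: 59.7
grip_force: 0.0
```

```bash
python3 -c "
from h import *
go(520.7,197.8,53,19.7)
p,d,c=grab('side');cv2.imwrite('pics/s1.png',cv2.resize(p[100:300,180:380,::-1],None,fx=3,fy=3,interpolation=2))
go(520.7,197.8,53,19.7)"
```

```text
t 1.43 tcp [520.5 198.8 119.8] q6 -0.1 txyz [-0.0039 -0.0005  0.2674] rot [array([-0.0001, -0.0001,  0.0002]), array([ 1.000e-04, -2.000e-04, -4.998e-01])] F [-0.2  0.2  0.3] M [-0.042 -0.061  0.001]
t 1.48 tcp [520.3 199.4 120.3] q6 -0.1 txyz [-0.0066 -0.0004  0.2691] rot [array([-0.    , -0.0001,  0.0004]), array([ 1.000e-04, -0.000e+00, -4.996e-01])] F [-0.   0.6 -0.5] M [-0.021 -0.011  0.051]
```

View pics/s1.png

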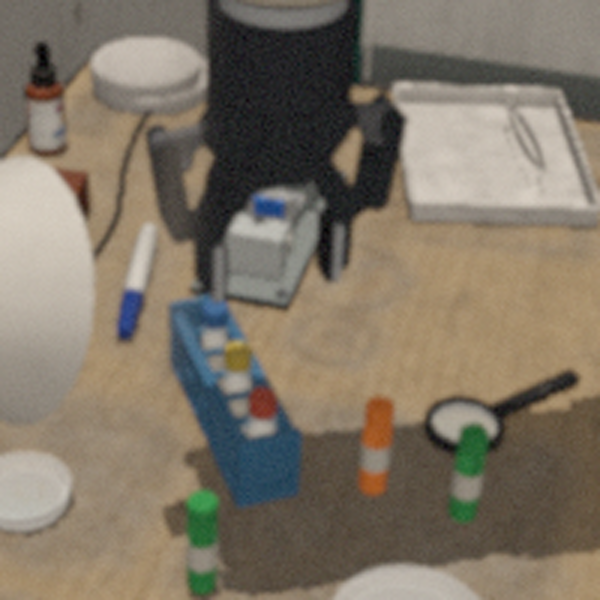

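The fingers, at about (215,270) and (335,250) in the crop, straddle the column above the red cap at (262,405). I'm descending.

Emit:
servo_tool(
  targets=[
    {"tx":-0.005,"ty":0,"tz":0.13,"ax":0,"ay":0,"az":0},
    {"tx":-0.005,"ty":0,"tz":0.2,"ax":0,"ay":0,"az":0},
    {"tx":-0.005,"ty":0,"tz":0.24,"ax":0,"ay":0,"az":0},
    {"tx":-0.005,"ty":0,"tz":0.268,"ax":0,"ay":0,"az":0},
    {"tx":-0.005,"ty":0,"tz":0.268,"ax":0,"ay":0,"az":0},
    {"tx":-0.005,"ty":0,"tz":0.268,"ax":0,"ay":0,"az":0},
  ],
)

```text
t: 1.98
tcp_pos: [521.3, 197.6, 53.8]
eef_rot: [0.575, 0.818, 0.0, 0.0]
force: [-0.1, 0.5, -0.3]
width: 59.8
grip_force: 0.0
```

Emit:
servo_tool(
  targets=[
    {"tx":0,"ty":0,"tz":0,"ax":0,"ay":0,"az":0},
    {"tx":0,"ty":0,"tz":0,"ax":0,"ay":0,"az":0},
    {"tx":0,"ty":0,"tz":0,"ax":0,"ay":0,"az":0},
    {"tx":0,"ty":0,"tz":0,"ax":0,"ay":0,"az":0},
    {"tx":0,"ty":0,"tz":0,"ax":0,"ay":0,"az":0},
    {"tx":0,"ty":0,"tz":0,"ax":0,"ay":0,"az":0},
    {"tx":0,"ty":0,"tz":0,"ax":0,"ay":0,"az":0},
    {"tx":0,"ty":0,"tz":0,"ax":0,"ay":0,"az":0},
  ],
  gripper=1,
  newtons=30,
)

```text
t: 2.65
tcp_pos: [521.2, 196.8, 53.2]
eef_rot: [0.575, 0.818, 0.0, -0.0]
force: [-0.0, -0.9, -0.3]
width: -0.1
grip_force: 0.0
```

```bash
python3 -c "
from h import *
go(525.5,-48.9,140,19.7)"
```

```text
t 2.65 tcp [521.2 196.8  53.2] q6 -0.1 txyz [-0.9306 -0.3159 -0.3474] rot [array([ 0.    , -0.    ,  0.0001]), array([ 0.    ,  0.    , -0.4999])] F [-0.  -0.9 -0.3] M [0.005 0.012 0.061]
```

The width is 0, so the fingers closed on nothing. I'll look.

```bash
python3 -c "
from h import *
p,d,c=grab('side');p2,d2,c2=grab('top')
np.savez('/tmp/side.npz',p=p,d=d);np.savez('/tmp/top.npz',p=p2,d=d2)
a=cv2.resize(p[180:280,220:320,::-1],None,fx=4,fy=4,interpolation=2);b=cv2.resize(p2[140:240,160:260,::-1],None,fx=4,fy=4,interpolation=2)
cv2.imwrite('pics/s2.png',np.hstack([a,b]))"
```

```text
(no output)
```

View pics/s2.png

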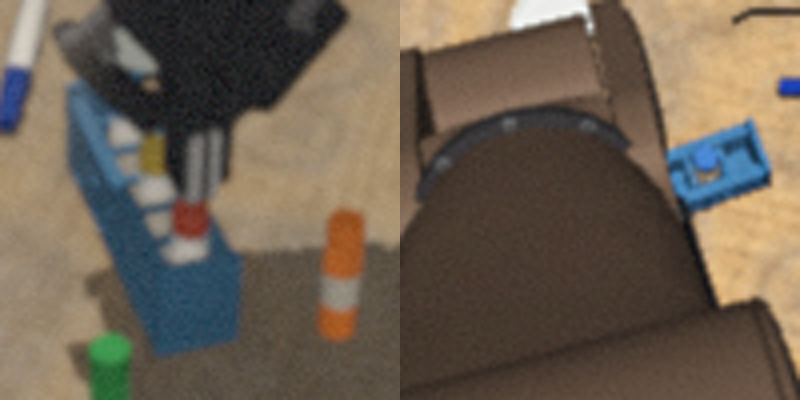

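The side crop shows the fingers shut at (203,165), just above or behind the red cap at (190,220), and the vial has not moved. I'll check this against the depth.

```bash
python3 -c "
from h import *
z=np.load('/tmp/side.npz');c=viewer.camera_info('side')
for x in (264,268,271,274):
  for v in (216,220,224,227,230,232,234,236,240):
    print((x,v),z['p'][v,x],pts([x,v],z['d'],c).round(0)[0])
s=sensors.state();print(s['tcp_pos'],s['width'])
T=np.array(c['T']);K=c['mtx']
for P in ([521,197,53],[521,197,71],[521,197,77]):
  q=np.linalg.inv(T)@np.r_[P,1];a=np.array([q[0],-q[1]])/-q[2];a*=1+c['k1']*(a@a);print(P,a*K[0][0]+[K[0][2],K[1][2]])
"
```

```text
(264, 216) [32 31 28] [530. 209. 115.]
(264, 220) [24 28 27] [530. 209. 106.]
(264, 224) [27 25 26] [529. 208.  97.]
(264, 227) [66 64 66] [529. 209.  91.]
(264, 230) [104  66  64] [529. 194.  72.]
(264, 232) [118  51  43] [529. 198.  71.]
(264, 234) [117  48  36] [529. 203.  70.]
(264, 236) [120  53  39] [529. 203.  66.]
(264, 240) [143 140 135] [529. 205.  58.]
(268, 216) [114 109 105] [523. 211. 117.]
(268, 220) [120 117 116] [523. 209. 106.]
(268, 224) [117 113 111] [523. 209.  97.]
(268, 227) [120 118 115] [522. 209.  91.]
(268, 230) [114  97  91] [522. 208.  84.]
(268, 232) [116  54  46] [522. 198.  71.]
(268, 234) [124  55  46] [522. 204.  71.]
(268, 236) [133  62  47] [522. 205.  68.]
(268, 240) [149 133 127] [521. 204.  58.]
(271, 216) [78 80 74] [518. 209. 115.]
(271, 220) [73 71 72] [518. 207. 105.]
(271, 224) [77 74 73] [517. 206.  96.]
(271, 227) [76 78 75] [517. 208.  91.]
(271, 230) [113  82  66] [517. 207.  83.]
(271, 232) [121  73  57] [517. 200.  72.]
(271, 234) [110  58  49] [517. 203.  71.]
(271, 236) [109  54  51] [516. 205.  68.]
(271, 240) [115 122 124] [516. 201.  55.]
(274, 216) [114 112 110] [513. 205. 112.]
(274, 220) [108 109 106] [512. 206. 105.]
(274, 224) [108 105 104] [512. 208.  97.]
(274, 227) [143 129 110] [512. 206.  89.]
(274, 230) [165 147 121] [508. 102.  -2.]
(274, 232) [157 139 115] [509. 112.   1.]
(274, 234) [136 121 104] [508. 116.  -1.]
(274, 236) [92 93 88] [510. 180.  47.]
(274, 240) [43 68 89] [510. 192.  48.]
[521.20189667 196.77423413  53.11039498] -0.11241473323253169
[521, 197, 53] [268.18295921 239.41921262]
[521, 197, 71] [268.48716205 231.6405926 ]
[521, 197, 77] [268.59012236 229.00361378]
```

The depth puts the fingertips at z≈84 while the TCP reads 53. The lateral position agrees, but the real tips are about 30 mm higher than reported. I'll open the gripper and measure that at the opening I'll use.

Emit:
servo_tool(
  targets=[
    {"tx":0,"ty":0,"tz":0,"ax":0,"ay":0,"az":0},
    {"tx":0,"ty":0,"tz":0,"ax":0,"ay":0,"az":0},
    {"tx":0,"ty":0,"tz":0,"ax":0,"ay":0,"az":0},
    {"tx":0,"ty":0,"tz":0,"ax":0,"ay":0,"az":0},
    {"tx":0,"ty":0,"tz":0,"ax":0,"ay":0,"az":0},
  ],
  gripper=0,
)

```text
t: 3.17
tcp_pos: [521.3, 196.8, 53.2]
eef_rot: [0.575, 0.818, 0.0, 0.0]
force: [-0.2, 0.1, 0.0]
width: 43.0
grip_force: 0.0
```

```bash
python3 -c "
from h import *
p,d,c=grab('side');np.savez('/tmp/side.npz',p=p,d=d)
s=sensors.state();print(s['tcp_pos'],s['width'],s['force'])
ys,xs=np.mgrid[195:245,235:305];uv=np.c_[xs.ravel(),ys.ravel()];q=pts(uv,d,c)
col=p[uv[:,1],uv[:,0]].astype(int); grey=(col.max(1)-col.min(1))<14
k=grey&(q[:,2]>50)&(q[:,1]>170)&(q[:,1]<225)&(abs(q[:,0]-521)<50)
for lo in range(485,560,5):
  m=k&(q[:,0]>=lo)&(q[:,0]<lo+5)
  if m.sum(): i=np.where(m)[0][q[m,2].argmin()]; print(lo,m.sum(),uv[i],q[i].round(0))
cv2.imwrite('pics/s3.png',cv2.resize(p[170:270,210:330,::-1],None,fx=5,fy=5,interpolation=2))
"
```

```text
[521.22653292 196.80250833  53.14270847] 42.65027392706445 [-0.44666639  0.00145393  0.38078185]
485 41 [287 220] [489. 193.  95.]
490 80 [284 225] [494. 200.  89.]
495 96 [280 244] [500. 207.  52.]
500 46 [278 242] [504. 205.  55.]
505 7 [277 242] [505. 204.  53.]
510 6 [275 196] [513. 205. 154.]
515 18 [271 243] [516. 203.  50.]
520 12 [266 244] [525. 207.  50.]
525 17 [265 242] [527. 203.  52.]
530 24 [263 240] [530. 200.  54.]
535 55 [258 231] [539. 217.  88.]
540 108 [255 231] [545. 214.  85.]
545 101 [254 230] [546. 207.  82.]
550 73 [250 222] [554. 208. 100.]
555 39 [249 216] [556. 203. 109.]
```

View pics/s3.png

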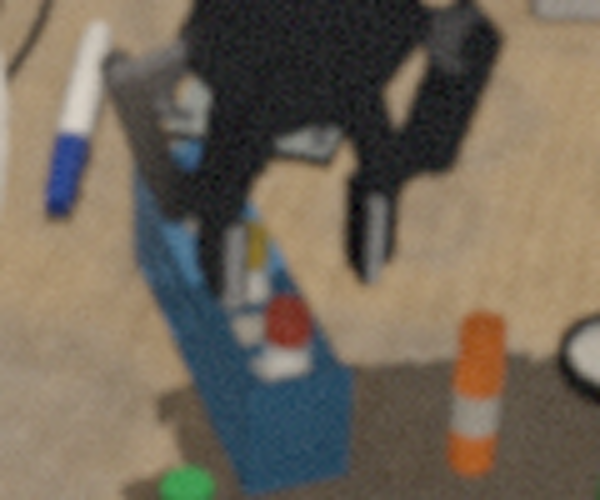

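The open fingertips in crop (232,300) and (372,275) sit at z≈84 around the cap at (288,320), which confirms the ~30 mm offset. I'm descending 28 mm more and watching the force.

Emit:
servo_tool(
  targets=[
    {"tx":0,"ty":0,"tz":0.03,"ax":0,"ay":0,"az":0},
    {"tx":0,"ty":0,"tz":0.06,"ax":0,"ay":0,"az":0},
    {"tx":0,"ty":0,"tz":0.08,"ax":0,"ay":0,"az":0},
    {"tx":0,"ty":0,"tz":0.09,"ax":0,"ay":0,"az":0},
    {"tx":0,"ty":0,"tz":0.1,"ax":0,"ay":0,"az":0},
    {"tx":0,"ty":0,"tz":0.108,"ax":0,"ay":0,"az":0},
    {"tx":0,"ty":0,"tz":0.108,"ax":0,"ay":0,"az":0},
  ],
)

```text
t: 3.8
tcp_pos: [521.1, 196.8, 25.8]
eef_rot: [0.575, 0.818, -0.0, -0.0]
force: [0.1, 0.3, -0.8]
width: 42.7
grip_force: 0.0
```

```bash
python3 -c "
from h import *
go(521,197.5,26,19.7)
p,d,c=grab('side');np.savez('/tmp/side.npz',p=p,d=d)
cv2.imwrite('pics/s4.png',cv2.resize(p[180:270,220:320,::-1],None,fx=5,fy=5,interpolation=2))
"
```

```text
t 3.8 tcp [521.1 196.8  25.8] q6 -0.1 txyz [ 0.0028  0.0006 -0.001 ] rot [array([-0.0001, -0.    ,  0.0001]), array([ 0.000e+00, -1.000e-04, -4.999e-01])] F [ 0.1  0.3 -0.8] M [0.005 0.01  0.027]
```

View pics/s4.png

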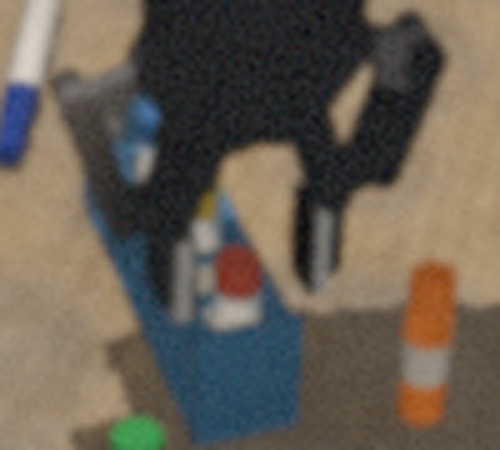

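The fingers at (180,290) and (322,265) now stand beside the red cap at (237,270) and the glass, clear of the rails. I'm closing on it.

Emit:
servo_tool(
  targets=[
    {"tx":0,"ty":0,"tz":0,"ax":0,"ay":0,"az":0},
    {"tx":0,"ty":0,"tz":0,"ax":0,"ay":0,"az":0},
    {"tx":0,"ty":0,"tz":0,"ax":0,"ay":0,"az":0},
    {"tx":0,"ty":0,"tz":0,"ax":0,"ay":0,"az":0},
    {"tx":0,"ty":0,"tz":0,"ax":0,"ay":0,"az":0},
    {"tx":0,"ty":0,"tz":0,"ax":0,"ay":0,"az":0},
    {"tx":0,"ty":0,"tz":0,"ax":0,"ay":0,"az":0},
  ],
  gripper=1,
  newtons=30,
)

```text
t: 4.43
tcp_pos: [521.4, 196.9, 26.4]
eef_rot: [0.575, 0.818, 0.0, 0.0]
force: [0.5, 1.0, 2.6]
width: 16.3
grip_force: 29.4
```

Emit:
servo_tool(
  targets=[
    {"tx":0,"ty":0,"tz":-0.05,"ax":0,"ay":0,"az":0},
    {"tx":0,"ty":0,"tz":-0.13,"ax":0,"ay":0,"az":0},
    {"tx":0,"ty":0,"tz":-0.22,"ax":0,"ay":0,"az":0},
    {"tx":0,"ty":0,"tz":-0.32,"ax":0,"ay":0,"az":0},
    {"tx":0,"ty":0,"tz":-0.4,"ax":0,"ay":0,"az":0},
    {"tx":0,"ty":0,"tz":-0.4,"ax":0,"ay":0,"az":0},
  ],
)

```text
t: 4.93
tcp_pos: [522.5, 197.2, 129.7]
eef_rot: [0.575, 0.818, 0.002, 0.002]
force: [0.6, 0.8, -0.4]
width: 16.2
grip_force: 29.3
```

```bash
python3 -c "
from h import *
go(525.5,-48.9,126,-14.9)"
```

```text
t 4.93 tcp [522.5 197.2 129.7] q6 -0.1 txyz [-0.9304 -0.3216  0.0135] rot [array([ 0.0008, -0.0002,  0.0963]), array([ 2.000e-04,  1.100e-03, -4.037e-01])] F [ 0.6  0.8 -0.4] M [-0.023 -0.023 -0.036]
```

```bash
python3 -c "
from h import *
c=viewer.camera_info('top'); print(onz([[293.8,192.8]],20,c))
go(525.2,-49.7,100,19.7); print(sensors.state()['joint_pos'].round(2))"
```

```text
[[522.31992331 -50.4922781   20.        ]]
t 4.93 tcp [522.5 197.2 129.7] q6 -0.1 txyz [-0.9329 -0.3243  0.1175] rot [array([0.0008, 0.0001, 0.0001]), array([-1.000e-04,  1.300e-03, -4.998e-01])] F [ 0.6  0.8 -0.4] M [-0.023 -0.023 -0.036]
[ 0.24  0.48  1.81  0.    0.84 -0.1 ]
```

Emit:
servo_tool(
  targets=[
    {"tx":-0.1,"ty":-0.034,"tz":0,"ax":0,"ay":0,"az":0},
    {"tx":-0.22,"ty":-0.076,"tz":0,"ax":0,"ay":0,"az":0},
    {"tx":-0.34,"ty":-0.118,"tz":0,"ax":0,"ay":0,"az":0},
    {"tx":-0.46,"ty":-0.16,"tz":0,"ax":0,"ay":0,"az":0},
    {"tx":-0.58,"ty":-0.2,"tz":0,"ax":0,"ay":0,"az":0},
    {"tx":-0.7,"ty":-0.242,"tz":0,"ax":0,"ay":0,"az":0},
    {"tx":-0.8,"ty":-0.277,"tz":0,"ax":0,"ay":0,"az":0},
    {"tx":-0.88,"ty":-0.305,"tz":0,"ax":0,"ay":0,"az":0},
    {"tx":-0.92,"ty":-0.318,"tz":0,"ax":0,"ay":0,"az":0},
    {"tx":-0.932,"ty":-0.322,"tz":0,"ax":0,"ay":0,"az":0},
    {"tx":-0.932,"ty":-0.322,"tz":0,"ax":0,"ay":0,"az":0},
  ],
)

```text
t: 5.85
tcp_pos: [524.0, -49.8, 125.8]
eef_rot: [0.576, 0.818, -0.0, -0.0]
force: [0.3, 0.0, 0.2]
width: 16.1
grip_force: 29.3
```

```bash
python3 -c "
from h import *
p,d,c=grab('side');p2,d2,c2=grab('top')
go(525.2,-49.7,50,19.7)
a=cv2.resize(p[90:220,210:340,::-1],None,fx=3,fy=3,interpolation=2);b=cv2.resize(p2[130:260,240:370,::-1],None,fx=3,fy=3,interpolation=2)
cv2.imwrite('pics/s5.png',np.hstack([a,b]));np.savez('/tmp/side.npz',p=p,d=d)
h=cv2.cvtColor(p,cv2.COLOR_RGB2HSV)
m=cv2.inRange(h,(0,140,80),(6,255,255))|cv2.inRange(h,(172,140,80),(180,255,255)); m[:90]=0;m[220:]=0;m[:,:210]=0;m[:,340:]=0
ys,xs=np.nonzero(m); print(len(xs)); q=pts(np.c_[xs,ys],d,c); print(np.median(q,0),q.min(0),q.max(0))
"
```

```text
t 5.95 tcp [524.1 -48.8 125.9] q6 -0.56 txyz [-0.0052  0.003   0.3038] rot [array([-0.    , -0.0001,  0.0002]), array([ 1.000e-04, -1.000e-04, -4.998e-01])] F [ 0.4  0.1 -0.6] M [ 0.006 -0.015  0.039]
32
[520.83543438 -42.98539822 169.46080857] [516.35849273 -56.49729322 162.41251805] [526.96403916 -39.06955887 172.38078021]
```

View pics/s5.png

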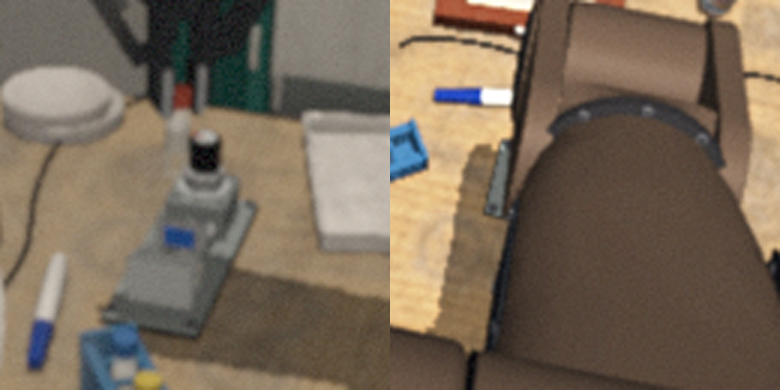

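The left half of the side crop shows the vial hanging upright at (180,130), right of and behind the clamp's far side; the top view is hidden by the arm. I'm lowering it to just above the nest.

Emit:
servo_tool(
  targets=[
    {"tx":-0.003,"ty":0,"tz":0.08,"ax":0,"ay":0,"az":0},
    {"tx":-0.003,"ty":0,"tz":0.18,"ax":0,"ay":0,"az":0},
    {"tx":-0.003,"ty":0,"tz":0.26,"ax":0,"ay":0,"az":0},
    {"tx":-0.003,"ty":0,"tz":0.3,"ax":0,"ay":0,"az":0},
    {"tx":-0.003,"ty":0,"tz":0.318,"ax":0,"ay":0,"az":0},
    {"tx":-0.003,"ty":0,"tz":0.318,"ax":0,"ay":0,"az":0},
    {"tx":-0.003,"ty":0,"tz":0.318,"ax":0,"ay":0,"az":0},
  ],
)

```text
t: 6.53
tcp_pos: [524.6, -49.9, 47.1]
eef_rot: [0.575, 0.818, 0.0, 0.0]
force: [0.3, -0.3, -1.1]
width: 16.4
grip_force: 31.9
```

Emit:
servo_tool(
  targets=[
    {"tx":0,"ty":0,"tz":0.008,"ax":0,"ay":0,"az":0},
    {"tx":0,"ty":0,"tz":0.016,"ax":0,"ay":0,"az":0},
    {"tx":0,"ty":0,"tz":0.02,"ax":0,"ay":0,"az":0},
    {"tx":0,"ty":0,"tz":0.024,"ax":0,"ay":0,"az":0},
    {"tx":0,"ty":0,"tz":0.024,"ax":0,"ay":0,"az":0},
  ],
)

```text
t: 6.95
tcp_pos: [524.4, -50.4, 40.6]
eef_rot: [0.575, 0.818, 0.0, 0.0]
force: [-0.1, 0.2, -0.4]
width: 15.9
grip_force: 31.9
```

```bash
python3 -c "
from h import *
go(524,-49.5,31.2,19.7)"
```

```text
t 6.95 tcp [524.4 -50.4  40.6] q6 -0.57 txyz [ 0.004  -0.0005  0.0377] rot [array([ 0.    , -0.    ,  0.0001]), array([ 0.    ,  0.    , -0.4999])] F [-0.1  0.2 -0.4] M [-0.046 -0.026  0.023]
```

Emit:
servo_tool(
  targets=[
    {"tx":0.003,"ty":0,"tz":0.005,"ax":0,"ay":0,"az":0},
    {"tx":0.003,"ty":0,"tz":0.01,"ax":0,"ay":0,"az":0},
    {"tx":0.003,"ty":0,"tz":0.014,"ax":0,"ay":0,"az":0},
    {"tx":0.003,"ty":0,"tz":0.014,"ax":0,"ay":0,"az":0},
  ],
)

```text
t: 7.28
tcp_pos: [524.8, -49.9, 37.6]
eef_rot: [0.575, 0.818, 0.0, 0.001]
force: [0.5, -0.1, 7.9]
width: 16.5
grip_force: 33.3
```

```bash
python3 -c "
from h import *
go(524,-49.5,31.2,19.7)"
```

```text
t 7.28 tcp [524.8 -49.9  37.6] q6 -0.56 txyz [ 0.0024 -0.0025  0.0257] rot [array([0.0002, 0.0001, 0.0001]), array([-2.000e-04,  3.000e-04, -4.999e-01])] F [ 0.5 -0.1  7.9] M [-0.012  0.063  0.039]
```

The foot touches at about z=16.4 with 7.9 N, so it is likely on the chamfer edge. The moment puts the contact on the -x side. I'll shift +x by about 1.5 mm under the light press.

Emit:
servo_tool(
  targets=[
    {"tx":0.002,"ty":0.003,"tz":0,"ax":0,"ay":0,"az":0},
    {"tx":0,"ty":0.006,"tz":0,"ax":0,"ay":0,"az":0},
    {"tx":0,"ty":0.006,"tz":0,"ax":0,"ay":0,"az":0},
  ],
)

```text
t: 7.53
tcp_pos: [525.4, -49.3, 37.5]
eef_rot: [0.575, 0.818, -0.0, -0.0]
force: [-3.1, -1.7, 8.4]
width: 16.2
grip_force: 34.4
```

```bash
python3 -c "
from h import *
go(524,-49.5,31.2,19.7)"
```

```text
t 7.53 tcp [525.4 -49.3  37.5] q6 -0.56 txyz [ 0.0012 -0.0055  0.0254] rot [array([-0.0001, -0.    ,  0.0002]), array([ 0.000e+00, -1.000e-04, -4.998e-01])] F [-3.1 -1.7  8.4] M [-0.305  0.726  0.017]
```

```bash
cat >> h.py <<'E'
def capz(n=6):
    P=[];F=[]
    for _ in range(n):
        p,d,c=grab('side'); s=sensors.state(); F.append(np.r_[s['tcp_pos'],s['force'],s['moment']])
        h=cv2.cvtColor(p,cv2.COLOR_RGB2HSV); m=cv2.inRange(h,(0,120,70),(7,255,255))|cv2.inRange(h,(172,120,70),(180,255,255))
        m[:90]=0;m[225:]=0;m[:,:215]=0;m[:,320:]=0
        ys,xs=np.nonzero(m); P.append(pts(np.c_[xs,ys],d,c)); uvs=(xs.mean(),ys.min(),ys.max())
    q=np.vstack(P); q=q[(abs(q[:,1]+48)<20)]; print('cap n',len(q),'x',np.percentile(q[:,0],[2,50,98]).round(1),'y',np.percentile(q[:,1],[2,50,98]).round(1),'z',np.percentile(q[:,2],[2,50,90,98]).round(1),uvs)
    print('avg',np.mean(F,0).round(3))
E
python3 -c "
from h import *
capz()"
```

```text
cap n 216 x [517.8 522.4 528.8] y [-54.7 -44.  -35.5] z [76.1 84.5 86.5 87.3] (np.float64(268.8378378378378), np.int64(154), np.int64(160))
avg [ 5.25372e+02 -4.93130e+01  3.75420e+01 -2.89400e+00 -1.51800e+00
  8.29600e+00 -3.55000e-01  6.94000e-01 -1.30000e-02]
```

Averaged depth puts the cap top at about z 86, so the foot rests on the nest's flat rim at 20. I'll compare the clamp and the vial in the same side camera.

```bash
python3 -c "
from h import *
c=viewer.camera_info('side'); z=np.load('/tmp/side.npz'); p,d=z['p'],z['d']
ys,xs=np.mgrid[120:215,235:310];uv=np.c_[xs.ravel(),ys.ravel()];q=pts(uv,d,c)
a=np.radians(75);Y=np.array([np.cos(a),np.sin(a)]);X=np.array([Y[1],-Y[0]])
l=np.c_[(q[:,:2]-[513.9,-92.3])@X,(q[:,:2]-[513.9,-92.3])@Y,q[:,2]]
def show(n,k): print(n,k.sum(),'X',np.percentile(l[k,0],[3,50,97]).round(1),'Y',np.percentile(l[k,1],[3,50,97]).round(1),'z',np.percentile(l[k,2],[3,50,97]).round(1))
inb=(abs(l[:,0])<60)
show('Vtop',inb&(l[:,2]>41)&(l[:,2]<48)&(l[:,1]>40)&(l[:,1]<85))
show('Vback',inb&(l[:,2]>15)&(l[:,2]<38)&(l[:,1]>62)&(l[:,1]<85))
show('gear',inb&(l[:,2]>37)&(l[:,2]<44)&(l[:,1]<-25))
show('knob',inb&(l[:,2]>60)&(l[:,2]<90)&(l[:,1]<-35)&(l[:,1]>-80))
show('base',inb&(l[:,2]>4)&(l[:,2]<13))
hs=cv2.cvtColor(p,cv2.COLOR_RGB2HSV)[uv[:,1],uv[:,0]]
k=(hs[:,0]>100)&(hs[:,0]<125)&(hs[:,1]>130)&(hs[:,2]>60)&(l[:,2]>15)&(abs(l[:,0])<40)&(l[:,1]<60); show('pad',k)
p2,d2,c2=grab('side'); np.savez('/tmp/side2.npz',p=p2,d=d2)
# vial glass+cap now, rows
q2=pts(uv,d2,c); l2=np.c_[(q2[:,:2]-[513.9,-92.3])@X,(q2[:,:2]-[513.9,-92.3])@Y,q2[:,2]]
for r in range(150,172,2):
  k=(uv[:,1]==r)&(abs(l2[:,0])<18)&(l2[:,1]>20)&(l2[:,1]<90); print(r,[(int(u),*map(int,v),*map(int,p2[r,u])) for u,v in zip(uv[k][:,0],l2[k])][::2])
"
```

```text
Vtop 125 X [-22.2   0.7  23.4] Y [50.5 68.  77.2] z [41.1 42.8 45.1]
Vback 194 X [-23.6  -0.1  23.4] Y [70.3 75.5 78. ] z [15.9 26.7 37.4]
gear 143 X [-23.   -6.3  23.6] Y [-75.  -38.3 -25.4] z [37.6 40.  43.4]
knob 143 X [-11.6  -1.2  11.9] Y [-60.4 -45.5 -40.4] z [60.6 76.7 85.9]
base 671 X [-35.9 -20.4  36. ] Y [-80.6  62.9 100.1] z [ 4.8  7.9 11.6]
pad 41 X [-7.4  1.6 11.5] Y [16.2 19.4 22.8] z [29.2 35.3 41.5]
150 [(256, 17, 75, 111, 120, 107, 88), (259, 14, 64, 106, 35, 35, 31), (261, 9, 64, 107, 26, 30, 31), (263, 4, 66, 109, 48, 44, 46), (265, 1, 62, 107, 94, 85, 67), (271, -5, 36, 94, 41, 39, 35), (273, -11, 45, 100, 62, 60, 56), (275, -16, 44, 101, 95, 95, 88)]
152 [(259, 15, 59, 98, 30, 28, 29), (261, 10, 60, 99, 35, 33, 36), (263, 6, 59, 100, 86, 85, 82), (265, 2, 57, 99, 104, 94, 90), (270, -2, 33, 87, 77, 68, 66), (272, -9, 44, 94, 30, 34, 31), (274, -15, 50, 98, 95, 90, 88)]
154 [(259, 15, 59, 93, 31, 28, 28), (261, 11, 59, 94, 42, 40, 45), (263, 5, 61, 96, 101, 101, 98), (265, 2, 58, 95, 103, 96, 93), (267, 2, 41, 85, 104, 52, 40), (269, -1, 40, 86, 107, 59, 43), (271
[... 1275 characters left out ...]
3, 103, 103, 99), (265, 1, 57, 69, 121, 120, 111), (267, -1, 52, 67, 165, 160, 151), (269, -5, 52, 68, 162, 155, 147), (271, -9, 47, 66, 123, 122, 112), (273, -13, 46, 66, 91, 89, 88), (275, -17, 45, 66, 100, 97, 93)]
166 [(263, 5, 58, 64, 110, 106, 100), (265, 2, 53, 62, 142, 138, 128), (267, -2, 54, 63, 167, 161, 153), (269, -5, 49, 61, 157, 151, 143), (271, -8, 44, 59, 127, 122, 124)]
168 [(264, 6, 47, 52, 119, 115, 106), (266, 0, 52, 57, 146, 139, 128), (268, -2, 48, 55, 152, 144, 133), (270, -7, 48, 56, 133, 125, 117), (272, -4, 20, 39, 73, 89, 125)]
170 [(264, 5, 50, 49, 116, 112, 103), (266, 0, 52, 51, 137, 130, 118), (268, -4, 53, 53, 140, 135, 123), (270, -7, 49, 51, 131, 123, 115)]
```

Emit:
servo_tool(
  targets=[
    {"tx":-0.002,"ty":0.003,"tz":-0.001,"ax":0,"ay":0,"az":0},
    {"tx":-0.004,"ty":0.006,"tz":-0.001,"ax":0,"ay":0,"az":0},
    {"tx":-0.006,"ty":0.009,"tz":-0.001,"ax":0,"ay":0,"az":0},
    {"tx":-0.006,"ty":0.009,"tz":-0.001,"ax":0,"ay":0,"az":0},
  ],
)

```text
t: 8.22
tcp_pos: [528.5, -49.9, 37.3]
eef_rot: [0.575, 0.818, 0.0, 0.0]
force: [0.6, 0.6, -0.2]
width: 16.4
grip_force: 32.3
```

```bash
python3 -c "
from h import *
capz(3)"
```

```text
cap n 117 x [520.  526.6 531.2] y [-55.4 -44.8 -39.1] z [75.6 84.  86.4 87.1] (np.float64(267.3333333333333), np.int64(154), np.int64(160))
avg [ 5.28303e+02 -4.98160e+01  3.72500e+01  1.83000e-01  5.65000e-01
  4.90000e-02 -2.90000e-02 -3.20000e-02 -1.10000e-02]
```

The contact released, so the foot is over the hole. I'm descending gently.

Emit:
servo_tool(
  targets=[
    {"tx":0,"ty":0,"tz":0.004,"ax":0,"ay":0,"az":0},
    {"tx":0,"ty":0,"tz":0.008,"ax":0,"ay":0,"az":0},
    {"tx":0,"ty":0,"tz":0.012,"ax":0,"ay":0,"az":0},
    {"tx":0,"ty":0,"tz":0.012,"ax":0,"ay":0,"az":0},
  ],
)

```text
t: 8.7
tcp_pos: [528.1, -49.8, 34.1]
eef_rot: [0.575, 0.818, -0.0, -0.0]
force: [-0.2, -0.4, -0.1]
width: 16.1
grip_force: 32.3
```

```bash
python3 -c "
from h import *
capz(2)"
```

```text
cap n 75 x [519.9 524.6 531.1] y [-55.8 -44.7 -39.1] z [74.3 81.6 83.3 83.8] (np.float64(267.5), np.int64(155), np.int64(161))
avg [ 5.28189e+02 -4.98290e+01  3.42710e+01  1.32000e-01 -2.10000e-01
 -1.66000e-01  2.10000e-02 -2.00000e-02  2.10000e-02]
```

Emit:
servo_tool(
  targets=[
    {"tx":0,"ty":0,"tz":0.004,"ax":0,"ay":0,"az":0},
    {"tx":0,"ty":0,"tz":0.008,"ax":0,"ay":0,"az":0},
    {"tx":0,"ty":0,"tz":0.012,"ax":0,"ay":0,"az":0},
    {"tx":0,"ty":0,"tz":0.012,"ax":0,"ay":0,"az":0},
  ],
)

```text
t: 9.13
tcp_pos: [528.1, -49.8, 31.2]
eef_rot: [0.575, 0.818, -0.0, -0.0]
force: [-0.4, 0.7, 0.5]
width: 16.4
grip_force: 32.3
```

```bash
python3 -c "
from h import *
capz(2)"
```

```text
cap n 77 x [519.8 526.4 531.1] y [-56.5 -44.4 -39.1] z [70.7 78.2 80.5 81.5] (np.float64(267.4390243902439), np.int64(156), np.int64(162))
avg [ 5.28195e+02 -4.98300e+01  3.12950e+01 -6.09000e-01  1.21000e-01
 -6.33000e-01 -3.70000e-02 -3.70000e-02 -2.70000e-02]
```

Emit:
servo_tool(
  targets=[
    {"tx":0,"ty":0,"tz":0.003,"ax":0,"ay":0,"az":0},
    {"tx":0,"ty":0,"tz":0.006,"ax":0,"ay":0,"az":0},
    {"tx":0,"ty":0,"tz":0.009,"ax":0,"ay":0,"az":0},
    {"tx":0,"ty":0,"tz":0.009,"ax":0,"ay":0,"az":0},
  ],
)

```text
t: 9.57
tcp_pos: [528.2, -49.8, 29.0]
eef_rot: [0.575, 0.818, 0.0, -0.0]
force: [-0.1, -0.2, -0.7]
width: 16.5
grip_force: 32.3
```

```bash
python3 -c "
from h import *
capz(2)"
```

```text
cap n 77 x [519.7 526.3 531. ] y [-55.1 -44.7 -39.8] z [68.6 75.7 78.4 79.4] (np.float64(267.43589743589746), np.int64(157), np.int64(163))
avg [ 5.28211e+02 -4.98290e+01  2.90770e+01  1.63000e-01  1.02300e+00
 -6.28000e-01 -1.90000e-02  1.00000e-03  1.20000e-02]
```

Still free, with the cap at about 78.4 and about 2 mm to go. I'll continue in small steps.

Emit:
servo_tool(
  targets=[
    {"tx":0,"ty":0,"tz":0.003,"ax":0,"ay":0,"az":0},
    {"tx":0,"ty":0,"tz":0.005,"ax":0,"ay":0,"az":0},
    {"tx":0,"ty":0,"tz":0.007,"ax":0,"ay":0,"az":0},
    {"tx":0,"ty":0,"tz":0.007,"ax":0,"ay":0,"az":0},
  ],
)

```text
t: 10.0
tcp_pos: [528.5, -49.9, 28.1]
eef_rot: [0.575, 0.818, 0.0, 0.0]
force: [-1.8, -0.1, 9.7]
width: 16.3
grip_force: 33.5
```

```bash
python3 -c "
from h import *
capz(2)"
```

```text
cap n 72 x [519.7 526.3 531. ] y [-57.2 -46.2 -40.3] z [66.7 74.6 76.9 77.6] (np.float64(267.47222222222223), np.int64(157), np.int64(163))
avg [ 5.28462e+02 -4.99320e+01  2.80680e+01 -1.76800e+00  3.41000e-01
  9.65300e+00 -5.40000e-02  3.88000e-01 -3.00000e-02]
```

It's on the floor: 9.7 N, with the cap at about 76.5. I'm releasing and rising.

Emit:
servo_tool(
  targets=[
    {"tx":0,"ty":0,"tz":-0.001,"ax":0,"ay":0,"az":0},
    {"tx":0,"ty":0,"tz":-0.001,"ax":0,"ay":0,"az":0},
    {"tx":0,"ty":0,"tz":-0.001,"ax":0,"ay":0,"az":0},
    {"tx":0,"ty":0,"tz":-0.001,"ax":0,"ay":0,"az":0},
    {"tx":0,"ty":0,"tz":-0.001,"ax":0,"ay":0,"az":0},
    {"tx":0,"ty":0,"tz":-0.001,"ax":0,"ay":0,"az":0},
  ],
  gripper=0,
)

```text
t: 10.6
tcp_pos: [528.2, -49.8, 27.5]
eef_rot: [0.575, 0.818, 0.0, -0.0]
force: [-0.4, -0.7, -0.8]
width: 42.4
grip_force: 0.0
```

Emit:
servo_tool(
  targets=[
    {"tx":0,"ty":0,"tz":-0.06,"ax":0,"ay":0,"az":0},
    {"tx":0,"ty":0,"tz":-0.14,"ax":0,"ay":0,"az":0},
    {"tx":0,"ty":0,"tz":-0.22,"ax":0,"ay":0,"az":0},
    {"tx":0,"ty":0,"tz":-0.28,"ax":0,"ay":0,"az":0},
    {"tx":0,"ty":0,"tz":-0.28,"ax":0,"ay":0,"az":0},
  ],
)

```text
t: 11.02
tcp_pos: [529.4, -50.0, 100.2]
eef_rot: [0.575, 0.818, 0.001, 0.002]
force: [0.9, -0.7, 0.2]
width: 43.0
grip_force: 0.0
```

```bash
python3 -c "
from h import *
capz(2)
go(499.2,-145.5,100,-14.9)"
```

```text
cap n 72 x [521.9 528.5 534.4] y [-53.6 -44.2 -40.2] z [68.3 74.5 77.6 78.1] (np.float64(266.6), np.int64(158), np.int64(163))
avg [ 5.28549e+02 -4.98830e+01  9.81920e+01 -1.90000e-02  5.50000e-01
 -8.62000e-01  2.00000e-03  4.00000e-03 -2.30000e-02]
t 11.12 tcp [528.3 -49.8  97.7] q6 -0.56 txyz [-0.3209 -0.2388 -0.0093] rot [array([0.0001, 0.    , 0.0963]), array([-0.000e+00,  2.000e-04, -4.037e-01])] F [ 0.5  0.5 -0.6] M [-0.005  0.014 -0.014]
```

The vial stands free with its centre at about (528, -49) and the cap at about 76.5, so it's seated. Next I move over the knob, winding joint 6 back so that one grip can cover the whole turn.

Emit:
servo_tool(
  targets=[
    {"tx":-0.1,"ty":-0.07,"tz":0,"ax":0,"ay":0,"az":-0.255},
    {"tx":-0.2,"ty":-0.14,"tz":0,"ax":0,"ay":0,"az":-0.255},
    {"tx":-0.28,"ty":-0.2,"tz":0,"ax":0,"ay":0,"az":-0.255},
    {"tx":-0.325,"ty":-0.231,"tz":0,"ax":0,"ay":0,"az":-0.255},
    {"tx":-0.325,"ty":-0.231,"tz":0,"ax":0,"ay":0,"az":-0.255},
    {"tx":-0.325,"ty":-0.231,"tz":0,"ax":0,"ay":0,"az":-0.255},
    {"tx":-0.325,"ty":-0.231,"tz":0,"ax":0,"ay":0,"az":-0.255},
    {"tx":-0.325,"ty":-0.231,"tz":0,"ax":0,"ay":0,"az":-0.255},
    {"tx":-0.325,"ty":-0.231,"tz":0,"ax":0,"ay":0,"az":-0.255},
    {"tx":-0.325,"ty":-0.231,"tz":0,"ax":0,"ay":0,"az":-0.255},
    {"tx":-0.325,"ty":-0.231,"tz":0,"ax":0,"ay":0,"az":-0.255},
    {"tx":-0.325,"ty":-0.231,"tz":0,"ax":0,"ay":0,"az":-0.255},
    {"tx":-0.325,"ty":-0.231,"tz":0,"ax":0,"ay":0,"az":-0.255},
    {"tx":-0.325,"ty":-0.231,"tz":0,"ax":0,"ay":0,"az":-0.255},
    {"tx":-0.325,"ty":-0.231,"tz":0,"ax":0,"ay":0,"az":-0.255},
  ],
)

```text
t: 12.37
tcp_pos: [501.0, -145.7, 96.7]
eef_rot: [-0.185, 0.983, 0.0, -0.001]
force: [-0.0, 0.2, -0.4]
width: 42.1
grip_force: 0.0
```

```bash
python3 -c "
from h import *
p,d,c=grab('side');np.savez('/tmp/side3.npz',p=p,d=d)
go(501.5,-146,31,111.5)
T=np.array(c['T'])
ys,xs=np.mgrid[90:160,235:310];uv=np.c_[xs.ravel(),ys.ravel()];q=pts(uv,d,c)
k=(abs(q[:,0]-500)<25)&(abs(q[:,1]+140)<22)&(q[:,2]>60)&(q[:,2]<92)
for r in range(126,150,2):
  m=k&(uv[:,1]==r)
  if m.sum()>2: print(r,uv[m][:,0].min(),uv[m][:,0].max(),q[m][:,0].min().round(1),q[m][:,0].max().round(1),q[m][:,1].max().round(1),np.median(q[m][:,2]).round(1))
"
```

```text
t 12.42 tcp [ 501.1 -145.7   96.9] q6 -2.35 txyz [-0.0015 -0.002   0.2635] rot [array([ 0.0002, -0.0001, -0.0005]), array([-2.000e-04, -2.000e-04,  4.995e-01])] F [ 0.1 -0.2 -0.4] M [ 0.079 -0.028  0.052]
134 275 281 494.5 508.8 -149.3 85.6
136 274 283 490.0 511.3 -139.9 84.9
138 273 284 487.2 513.5 -130.8 82.4
140 273 283 489.7 513.3 -127.8 77.8
142 273 283 489.4 513.1 -131.1 73.1
144 273 283 489.4 512.9 -131.2 67.5
146 275 282 491.5 508.2 -130.8 62.8
```

The side view puts the knob at about (501.2, -144.5), which matches the TCP. I'm descending and then gripping.

Emit:
servo_tool(
  targets=[
    {"tx":0,"ty":0.002,"tz":0.08,"ax":0,"ay":0,"az":0},
    {"tx":0,"ty":0.002,"tz":0.15,"ax":0,"ay":0,"az":0},
    {"tx":0,"ty":0.002,"tz":0.2,"ax":0,"ay":0,"az":0},
    {"tx":0,"ty":0.002,"tz":0.235,"ax":0,"ay":0,"az":0},
    {"tx":0,"ty":0.002,"tz":0.25,"ax":0,"ay":0,"az":0},
    {"tx":0,"ty":0.002,"tz":0.26,"ax":0,"ay":0,"az":0},
    {"tx":0,"ty":0.002,"tz":0.26,"ax":0,"ay":0,"az":0},
  ],
)

```text
t: 13.0
tcp_pos: [501.2, -145.4, 32.5]
eef_rot: [-0.187, 0.982, 0.0, -0.0]
force: [-0.1, -1.1, 0.0]
width: 42.8
grip_force: 0.0
```

Emit:
servo_tool(
  targets=[
    {"tx":0,"ty":0,"tz":0,"ax":0,"ay":0,"az":0},
    {"tx":0,"ty":0,"tz":0,"ax":0,"ay":0,"az":0},
    {"tx":0,"ty":0,"tz":0,"ax":0,"ay":0,"az":0},
    {"tx":0,"ty":0,"tz":0,"ax":0,"ay":0,"az":0},
    {"tx":0,"ty":0,"tz":0,"ax":0,"ay":0,"az":0},
    {"tx":0,"ty":0,"tz":0,"ax":0,"ay":0,"az":0},
  ],
  gripper=1,
  newtons=50,
)

```text
t: 13.5
tcp_pos: [501.6, -145.7, 33.4]
eef_rot: [-0.187, 0.982, -0.0, 0.001]
force: [-1.3, -1.9, 7.0]
width: 23.3
grip_force: 49.1
```

```bash
python3 -c "
from h import *
go(501.5,-146,31,111.5); print(sensors.state()['width'])"
```

```text
t 13.5 tcp [ 501.6 -145.7   33.4] q6 -2.36 txyz [ 0.0009 -0.0011  0.0095] rot [array([-0.0002,  0.0002,  0.0001]), array([-3.000e-04, -3.000e-04, -4.999e-01])] F [-1.3 -1.9  7. ] M [-0.303  0.202 -0.031]
23.264804340728748
```

Emit:
servo_tool(
  targets=[
    {"tx":0,"ty":0,"tz":-0.001,"ax":0,"ay":0,"az":0.015},
    {"tx":0,"ty":0,"tz":-0.002,"ax":0,"ay":0,"az":0.03},
    {"tx":0,"ty":0,"tz":-0.002,"ax":0,"ay":0,"az":0.045},
    {"tx":0,"ty":0,"tz":-0.002,"ax":0,"ay":0,"az":0.06},
    {"tx":0,"ty":0,"tz":-0.002,"ax":0,"ay":0,"az":0.075},
    {"tx":0,"ty":0,"tz":-0.002,"ax":0,"ay":0,"az":0.09},
    {"tx":0,"ty":0,"tz":-0.002,"ax":0,"ay":0,"az":0.105},
    {"tx":0,"ty":0,"tz":-0.002,"ax":0,"ay":0,"az":0.12},
    {"tx":0,"ty":0,"tz":-0.002,"ax":0,"ay":0,"az":0.135},
    {"tx":0,"ty":0,"tz":-0.002,"ax":0,"ay":0,"az":0.15},
  ],
)

```text
t: 14.33
tcp_pos: [501.6, -145.8, 33.5]
eef_rot: [0.282, 0.96, -0.0, 0.001]
force: [-0.1, -3.7, -0.5]
width: 23.5
grip_force: 49.1
```

```bash
cat >> h.py <<'E'
def tq(n=6):
    V=[]
    for i in range(n):
        p,d,c=grab('side'); s=sensors.state(); V.append(np.r_[s['tcp_pos'],s['force'],s['moment'],s['joint_pos'][5],s['width']])
    np.savez('/tmp/side4.npz',p=p,d=d)
    V=np.array(V); print('t',s['t'],V.mean(0).round(3),'Mz',V[:,8].round(3))
    # blue pad: clamp-frame Y of its top edge
    h=cv2.cvtColor(p,cv2.COLOR_RGB2HSV); m=cv2.inRange(h,(100,130,50),(125,255,255)); m[:140]=0; m[195:]=0; m[:,:245]=0; m[:,300:]=0
    ys,xs=np.nonzero(m)
    if len(xs):
        q=pts(np.c_[xs,ys],d,c); a=np.radians(75); Y=np.array([np.cos(a),np.sin(a)]); l=(q[:,:2]-[513.9,-92.3])@Y
        print('pad n',len(xs),'Y',np.percentile(l,[10,50,90]).round(1),'uv',xs.mean().round(1),ys.mean().round(1))
E
python3 -c "
from h import *
tq()"
```

```text
t 14.6333 [ 5.01572e+02 -1.45768e+02  3.34450e+01  4.09000e-01 -4.62000e+00
  2.13300e+00 -8.34000e-01 -4.90000e-02 -8.00000e-02 -1.41300e+00
  2.33470e+01] Mz [-0.098 -0.073 -0.088 -0.08  -0.106 -0.033]
pad n 8 Y [22.9 24.5 25.2] uv 272.1 169.9
```

The drive torque is 0.08–0.09 and the pad has advanced about 5 mm. I'll turn 0.8 rad more; even if contact comes at once, the slip stays below 1.5.

Emit:
servo_tool(
  targets=[
    {"tx":0,"ty":0,"tz":0,"ax":0,"ay":0,"az":0.015},
    {"tx":0,"ty":0,"tz":0,"ax":0,"ay":0,"az":0.03},
    {"tx":0,"ty":0,"tz":0,"ax":0,"ay":0,"az":0.045},
    {"tx":0,"ty":0,"tz":0,"ax":0,"ay":0,"az":0.06},
    {"tx":0,"ty":0,"tz":0,"ax":0,"ay":0,"az":0.075},
    {"tx":0,"ty":0,"tz":0,"ax":0,"ay":0,"az":0.09},
    {"tx":0,"ty":0,"tz":0,"ax":0,"ay":0,"az":0.105},
    {"tx":0,"ty":0,"tz":0,"ax":0,"ay":0,"az":0.12},
    {"tx":0,"ty":0,"tz":0,"ax":0,"ay":0,"az":0.125},
  ],
)

```text
t: 15.38
tcp_pos: [501.5, -145.8, 33.4]
eef_rot: [0.626, 0.779, 0.0, 0.001]
force: [-0.1, -6.0, 2.8]
width: 23.4
grip_force: 49.3
```

```bash
python3 -c "
from h import *
tq();capz(2)"
```

```text
t 15.6833 [ 5.01491e+02 -1.45782e+02  3.34290e+01 -2.27000e-01 -6.14200e+00
  2.42500e+00 -1.03400e+00  3.70000e-02 -6.40000e-02 -6.30000e-01
  2.33420e+01] Mz [-0.054  0.008 -0.056 -0.119 -0.06  -0.1  ]
pad n 4 Y [28.5 29.  29.3] uv 271.5 170.5
cap n 88 x [519.9 526.6 533.7] y [-56.8 -45.5 -39.8] z [68.1 75.5 77.4 77.9] (np.float64(266.6521739130435), np.int64(157), np.int64(163))
avg [ 5.01503e+02 -1.45796e+02  3.34240e+01 -1.89000e-01 -5.91400e+00
  2.99400e+00 -9.91000e-01  4.90000e-02 -9.90000e-02]
```

Emit:
servo_tool(
  targets=[
    {"tx":0,"ty":0,"tz":0,"ax":0,"ay":0,"az":0.015},
    {"tx":0,"ty":0,"tz":0,"ax":0,"ay":0,"az":0.03},
    {"tx":0,"ty":0,"tz":0,"ax":0,"ay":0,"az":0.045},
    {"tx":0,"ty":0,"tz":0,"ax":0,"ay":0,"az":0.05},
  ],
)

```text
t: 16.12
tcp_pos: [501.4, -145.8, 33.4]
eef_rot: [0.741, 0.672, 0.0, 0.001]
force: [-0.2, -7.0, 2.9]
width: 23.4
grip_force: 49.4
```

```bash
python3 -c "
from h import *
tq();capz(2)"
```

```text
t 16.4167 [ 5.01453e+02 -1.45806e+02  3.34180e+01 -6.14000e-01 -6.30100e+00
  2.69700e+00 -1.04800e+00  4.50000e-02 -9.20000e-02 -3.16000e-01
  2.34780e+01] Mz [-0.124 -0.128 -0.025 -0.106 -0.116 -0.056]
pad n 2 Y [32.5 32.5 32.5] uv 271.5 171.0
cap n 90 x [519.9 527.6 535.3] y [-56.3 -45.  -39.4] z [68.1 75.4 77.4 78.1] (np.float64(266.44), np.int64(156), np.int64(163))
avg [ 5.01472e+02 -1.45810e+02  3.34210e+01 -6.16000e-01 -5.99300e+00
  2.64200e+00 -1.07400e+00  1.00000e-01 -5.00000e-02]
```

Emit:
servo_tool(
  targets=[
    {"tx":0,"ty":0,"tz":0,"ax":0,"ay":0,"az":0.015},
    {"tx":0,"ty":0,"tz":0,"ax":0,"ay":0,"az":0.03},
    {"tx":0,"ty":0,"tz":0,"ax":0,"ay":0,"az":0.04},
    {"tx":0,"ty":0,"tz":0,"ax":0,"ay":0,"az":0.04},
  ],
)

```text
t: 16.85
tcp_pos: [501.4, -145.8, 33.4]
eef_rot: [0.819, 0.574, 0.0, 0.0]
force: [-1.1, -6.3, 3.6]
width: 23.6
grip_force: 49.4
```

```bash
python3 -c "
from h import *
tq(10);capz(2)"
```

```text
t 17.35 [ 5.01425e+02 -1.45799e+02  3.34220e+01 -6.13000e-01 -6.41700e+00
  3.21400e+00 -1.05000e+00  7.90000e-02 -8.00000e-02 -6.50000e-02
  2.34620e+01] Mz [-0.096 -0.087 -0.107 -0.03  -0.115 -0.052 -0.099 -0.029 -0.05  -0.138]
pad n 2 Y [31.5 31.7 31.8] uv 271.5 171.0
cap n 92 x [519.9 526.6 535.2] y [-56.9 -45.  -39.8] z [68.7 75.4 77.3 77.8] (np.float64(266.5833333333333), np.int64(156), np.int64(163))
avg [ 5.01420e+02 -1.45797e+02  3.34180e+01 -7.59000e-01 -5.98000e+00
  3.40700e+00 -1.03800e+00  4.90000e-02 -1.19000e-01]
```

Total turn is 2.3 rad and it is still at drive torque. I'll continue.

Emit:
servo_tool(
  targets=[
    {"tx":0,"ty":0,"tz":0,"ax":0,"ay":0,"az":0.015},
    {"tx":0,"ty":0,"tz":0,"ax":0,"ay":0,"az":0.03},
    {"tx":0,"ty":0,"tz":0,"ax":0,"ay":0,"az":0.04},
    {"tx":0,"ty":0,"tz":0,"ax":0,"ay":0,"az":0.04},
  ],
)

```text
t: 17.78
tcp_pos: [501.4, -145.8, 33.4]
eef_rot: [0.884, 0.467, 0.0, 0.0]
force: [-0.8, -6.8, 3.7]
width: 23.4
grip_force: 49.4
```

```bash
python3 -c "
from h import *
tq(10);capz(2)"
```

```text
t 18.2833 [ 5.01393e+02 -1.45793e+02  3.34210e+01 -7.82000e-01 -6.26300e+00
  3.22000e+00 -1.08000e+00  9.80000e-02 -8.70000e-02  1.86000e-01
  2.33300e+01] Mz [-0.085 -0.071 -0.088 -0.115 -0.095 -0.135 -0.057 -0.101 -0.085 -0.039]
cap n 95 x [519.8 526.6 535.3] y [-56.9 -45.7 -40.1] z [68.3 75.4 77.3 78.1] (np.float64(266.4901960784314), np.int64(156), np.int64(163))
avg [ 5.01402e+02 -1.45788e+02  3.34220e+01 -7.15000e-01 -6.06500e+00
  3.38400e+00 -1.10400e+00  1.27000e-01 -9.50000e-02]
```

Emit:
servo_tool(
  targets=[
    {"tx":0,"ty":0,"tz":0,"ax":0,"ay":0,"az":0.015},
    {"tx":0,"ty":0,"tz":0,"ax":0,"ay":0,"az":0.03},
    {"tx":0,"ty":0,"tz":0,"ax":0,"ay":0,"az":0.04},
    {"tx":0,"ty":0,"tz":0,"ax":0,"ay":0,"az":0.04},
  ],
)

```text
t: 18.72
tcp_pos: [501.4, -145.8, 33.4]
eef_rot: [0.936, 0.353, 0.0, 0.0]
force: [-1.2, -6.5, 3.7]
width: 23.2
grip_force: 49.5
```

```bash
python3 -c "
from h import *
tq(10);capz(2)"
```

```text
t 19.2167 [ 5.01363e+02 -1.45776e+02  3.34180e+01 -7.34000e-01 -6.46500e+00
  3.37400e+00 -1.06800e+00  1.26000e-01 -8.80000e-02  4.37000e-01
  2.33800e+01] Mz [-0.093 -0.09  -0.048 -0.036 -0.086 -0.141 -0.052 -0.093 -0.146 -0.099]
cap n 87 x [521.4 528.5 535.3] y [-56.6 -43.8 -37.1] z [68.8 75.3 77.4 78.2] (np.float64(266.21276595744683), np.int64(157), np.int64(164))
avg [ 5.01383e+02 -1.45774e+02  3.34150e+01 -1.15400e+00 -6.00200e+00
  3.24000e+00 -1.07400e+00  1.34000e-01 -8.00000e-02]
```

The cap has shifted about 2 mm towards the V, so contact is near. I'll take smaller steps.

Emit:
servo_tool(
  targets=[
    {"tx":0,"ty":0,"tz":0,"ax":0,"ay":0,"az":0.015},
    {"tx":0,"ty":0,"tz":0,"ax":0,"ay":0,"az":0.03},
    {"tx":0,"ty":0,"tz":0,"ax":0,"ay":0,"az":0.03},
  ],
)

```text
t: 19.57
tcp_pos: [501.3, -145.7, 33.4]
eef_rot: [0.965, 0.262, 0.0, 0.0]
force: [-1.4, -6.1, 3.5]
width: 23.5
grip_force: 49.5
```

```bash
python3 -c "
from h import *
tq(10);capz(2)"
```

```text
t 20.0667 [ 5.01341e+02 -1.45772e+02  3.34200e+01 -1.06500e+00 -6.08000e+00
  3.28200e+00 -1.07100e+00  1.41000e-01 -8.80000e-02  6.26000e-01
  2.32690e+01] Mz [-0.049 -0.134 -0.017 -0.094 -0.083 -0.131 -0.107 -0.066 -0.103 -0.095]
cap n 87 x [519.9 526.6 533.8] y [-54.  -43.1 -38.6] z [67.8 75.1 77.7 78.2] (np.float64(266.56), np.int64(157), np.int64(164))
avg [ 5.01328e+02 -1.45762e+02  3.33980e+01 -9.25000e-01 -6.29300e+00
  2.94300e+00 -1.07000e+00  1.73000e-01 -9.40000e-02]
```

Emit:
servo_tool(
  targets=[
    {"tx":0,"ty":0,"tz":0,"ax":0,"ay":0,"az":0.015},
    {"tx":0,"ty":0,"tz":0,"ax":0,"ay":0,"az":0.03},
    {"tx":0,"ty":0,"tz":0,"ax":0,"ay":0,"az":0.03},
  ],
)

```text
t: 20.42
tcp_pos: [501.3, -145.8, 33.4]
eef_rot: [0.985, 0.17, 0.0, 0.0]
force: [-1.4, -6.1, 3.5]
width: 23.1
grip_force: 49.5
```

```bash
python3 -c "
from h import *
tq(10);capz(2)"
```

```text
t 20.9167 [ 5.01325e+02 -1.45767e+02  3.34240e+01 -1.31000e+00 -6.20700e+00
  3.19300e+00 -1.08400e+00  1.73000e-01 -5.00000e-03  8.14000e-01
  2.33960e+01] Mz [ 0.013  0.008  0.004 -0.    -0.046 -0.027 -0.009 -0.001  0.021 -0.014]
cap n 85 x [519.9 526.6 535.2] y [-53.4 -42.9 -37.5] z [67.4 75.6 77.3 77.8] (np.float64(266.6304347826087), np.int64(157), np.int64(164))
avg [ 5.01319e+02 -1.45751e+02  3.34250e+01 -7.37000e-01 -6.43000e+00
  2.69900e+00 -1.11100e+00  1.53000e-01  1.20000e-02]
```

Emit:
servo_tool(
  targets=[
    {"tx":0,"ty":0,"tz":0,"ax":0,"ay":0,"az":0.01},
    {"tx":0,"ty":0,"tz":0,"ax":0,"ay":0,"az":0.016},
    {"tx":0,"ty":0,"tz":0,"ax":0,"ay":0,"az":0.016},
  ],
)

```text
t: 21.27
tcp_pos: [501.3, -145.8, 33.4]
eef_rot: [0.993, 0.122, 0.0, 0.0]
force: [-0.6, -5.5, 4.1]
width: 23.3
grip_force: 49.5
```

```bash
python3 -c "
from h import *
tq(10);capz(2)"
```

```text
t 21.7667 [ 5.01307e+02 -1.45746e+02  3.34210e+01 -9.31000e-01 -6.15700e+00
  3.54200e+00 -1.06500e+00  1.87000e-01  9.00000e-03  9.15000e-01
  2.33770e+01] Mz [ 0.053 -0.012  0.052 -0.025 -0.014  0.034 -0.021 -0.023  0.016  0.031]
cap n 88 x [519.9 528.4 535.3] y [-53.9 -42.9 -37.7] z [67.5 75.2 77.2 78.1] (np.float64(266.3541666666667), np.int64(157), np.int64(164))
avg [ 5.01288e+02 -1.45749e+02  3.34100e+01 -1.32600e+00 -5.78200e+00
  4.26900e+00 -1.04600e+00  2.12000e-01  3.20000e-02]
```

The cap travel puts first contact with the V at about 2.9 rad, so the slip is now around 0.35–0.45. It can't exceed about 0.7, because the vial only started moving after 2.55. I'll advance 0.19 rad and read.

Emit:
servo_tool(
  targets=[
    {"tx":0,"ty":0,"tz":0,"ax":0,"ay":0,"az":0.01},
    {"tx":0,"ty":0,"tz":0,"ax":0,"ay":0,"az":0.02},
    {"tx":0,"ty":0,"tz":0,"ax":0,"ay":0,"az":0.03},
    {"tx":0,"ty":0,"tz":0,"ax":0,"ay":0,"az":0.03},
  ],
)

```text
t: 22.2
tcp_pos: [501.3, -145.7, 33.4]
eef_rot: [1.0, 0.027, 0.0, 0.0]
force: [-1.5, -5.2, 3.9]
width: 23.3
grip_force: 49.5
```

```bash
python3 -c "
from h import *
tq(10);capz(2)"
```

```text
t 22.7 [ 5.01289e+02 -1.45708e+02  3.34150e+01 -8.97000e-01 -5.84500e+00
  3.78100e+00 -1.01800e+00  1.89000e-01 -5.00000e-03  1.10300e+00
  2.33900e+01] Mz [-0.057  0.013  0.023 -0.019 -0.035  0.023  0.029 -0.016 -0.009 -0.004]
cap n 86 x [519.9 526.6 535.3] y [-52.5 -42.7 -36.8] z [68.6 75.7 77.4 78.5] (np.float64(266.5), np.int64(157), np.int64(164))
avg [ 5.01291e+02 -1.45714e+02  3.34140e+01 -6.85000e-01 -5.39400e+00
  3.50600e+00 -1.01700e+00  1.59000e-01  1.00000e-02]
```

Next I sample the moment while still moving, by leaving out the settling row.

Emit:
servo_tool(
  targets=[
    {"tx":0,"ty":0,"tz":0,"ax":0,"ay":0,"az":0.01},
    {"tx":0,"ty":0,"tz":0,"ax":0,"ay":0,"az":0.02},
  ],
)

```text
t: 22.97
tcp_pos: [501.3, -145.7, 33.4]
eef_rot: [0.999, -0.035, 0.0, 0.0]
force: [-1.4, -6.7, 3.5]
width: 23.6
grip_force: 49.5
```

```bash
python3 -c "
from h import *
s=sensors.state(); print(s['moment'].round(3),s['joint_pos'][5].round(3),s['dq'][5].round(3),s['tau'][5])
tq(10)"
```

```text
[-1.052  0.166  0.144] 1.231 0.762 -1.3381614536046982
t 23.4667 [ 5.0128e+02 -1.4571e+02  3.3414e+01 -1.2530e+00 -5.5010e+00  3.6290e+00
 -9.8500e-01  1.7800e-01 -1.3000e-02  1.2300e+00  2.3409e+01] Mz [ 0.    -0.01   0.042 -0.017 -0.016 -0.06   0.011 -0.009 -0.032 -0.044]
```

The moment while moving is 0.14, in the ratchet's slip band and above the 0.09 drive friction. The slip estimate is about 0.65 (bounds 0.42–0.79). One last 0.19 rad puts it safely mid-window.

Emit:
servo_tool(
  targets=[
    {"tx":0,"ty":0,"tz":0,"ax":0,"ay":0,"az":0.01},
    {"tx":0,"ty":0,"tz":0,"ax":0,"ay":0,"az":0.02},
    {"tx":0,"ty":0,"tz":0,"ax":0,"ay":0,"az":0.03},
  ],
)

```text
t: 23.72
tcp_pos: [501.3, -145.7, 33.4]
eef_rot: [0.992, -0.129, 0.0, 0.0]
force: [-0.8, -5.1, 4.1]
width: 23.5
grip_force: 49.5
```

```bash
python3 -c "
from h import *
s=sensors.state(); print(s['moment'].round(3),s['joint_pos'][5].round(3),s['dq'][5].round(3))
tq(6);capz(4)"
```

```text
[-0.979  0.192  0.141] 1.42 0.749
t 24.0167 [ 5.01268e+02 -1.45696e+02  3.34200e+01 -1.41100e+00 -6.04700e+00
  3.64900e+00 -1.00900e+00  2.19000e-01  1.40000e-02  1.41900e+00
  2.32370e+01] Mz [ 0.027  0.03   0.007  0.013  0.019 -0.009]
cap n 174 x [519.9 527.5 535.2] y [-53.1 -42.7 -37.2] z [67.7 75.6 77.2 78.4] (np.float64(266.6521739130435), np.int64(157), np.int64(164))
avg [ 5.01274e+02 -1.45689e+02  3.34170e+01 -1.40300e+00 -5.60300e+00
  3.80300e+00 -9.96000e-01  2.20000e-01 -3.00000e-03]
```

Slip is about 0.85 (bounds 0.6–0.98). I'm releasing the knob and rising clear.

Emit:
servo_tool(
  targets=[
    {"tx":0,"ty":0,"tz":0,"ax":0,"ay":0,"az":0},
    {"tx":0,"ty":0,"tz":0,"ax":0,"ay":0,"az":0},
    {"tx":0,"ty":0,"tz":0,"ax":0,"ay":0,"az":0},
    {"tx":0,"ty":0,"tz":0,"ax":0,"ay":0,"az":0},
    {"tx":0,"ty":0,"tz":0,"ax":0,"ay":0,"az":0},
  ],
  gripper=0,
)

```text
t: 24.63
tcp_pos: [501.1, -145.2, 33.1]
eef_rot: [0.992, -0.129, -0.0, -0.0]
force: [0.3, -0.1, -0.5]
width: 42.2
grip_force: 0.0
```

Emit:
servo_tool(
  targets=[
    {"tx":0,"ty":0,"tz":-0.05,"ax":0,"ay":0,"az":0},
    {"tx":0,"ty":0,"tz":-0.15,"ax":0,"ay":0,"az":0},
    {"tx":0,"ty":0,"tz":-0.28,"ax":0,"ay":0,"az":0},
    {"tx":0,"ty":0,"tz":-0.4,"ax":0,"ay":0,"az":0},
    {"tx":0,"ty":0,"tz":-0.48,"ax":0,"ay":0,"az":0},
    {"tx":0,"ty":0,"tz":-0.48,"ax":0,"ay":0,"az":0},
    {"tx":0,"ty":0,"tz":-0.48,"ax":0,"ay":0,"az":0},
  ],
)

```text
t: 25.22
tcp_pos: [501.4, -145.4, 153.9]
eef_rot: [0.992, -0.129, 0.001, 0.0]
force: [0.1, -0.4, -0.9]
width: 42.7
grip_force: 0.0
```

```bash
python3 -c "
from h import *
tq(1);capz(3)
p,d,c=grab('side');cv2.imwrite('pics/s6.png',cv2.resize(p[110:240,210:340,::-1],None,fx=4.5,fy=4.5,interpolation=2))"
```

```text
t 25.2667 [ 5.00886e+02 -1.45190e+02  1.52859e+02  5.13000e-01  3.10000e-02
 -3.32000e-01  3.40000e-02  2.40000e-02  1.10000e-02  1.42000e+00
  4.25950e+01] Mz [0.011]
cap n 129 x [519.9 526.6 534.1] y [-53.7 -42.6 -37.4] z [67.4 75.3 77.3 78. ] (np.float64(266.468085106383), np.int64(157), np.int64(164))
avg [ 5.00673e+02 -1.45130e+02  1.52110e+02 -1.30000e-01  1.01000e-01
  1.73000e-01  1.00000e-03  1.90000e-02  1.80000e-02]
```

View pics/s6.png

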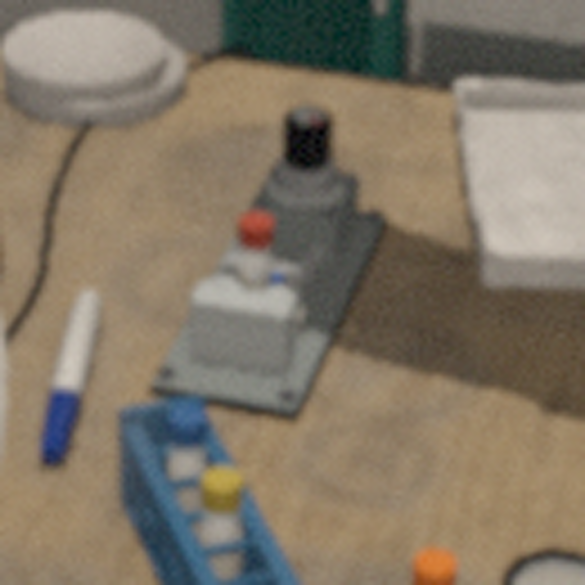

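The side crop shows the red vial upright between the jaw and the V block (cap at (257,228)), the gripper clear, and the yellow and blue vials still in the rack. I'm handing in.

```bash
python3 -c "
from h import *
print(workorder.hand_in())"
```

```text
the job is handed in; nothing more can be done
None
```

The job is handed in: the red vial stands upright, seated in the nest and held by the clamp, with the ratchet slipped by an estimated 0.85 rad (about one click). The slip is inferred from the knob's turn and torque rather than seen directly, and no verdict came back.

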